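Unload the glass mixing slabs from the disinfecting carrier

TASK

The carrier of glass mixing slabs has come out of the disinfectant bath. Draw its locking pin and park it upright in the notch on the side of the carrier so that it is at hand, swing the hold-down bar right out of the way, slide every slab straight up out of its slot by its top edge and stand each one upright between the hoops of the draining rack. Then swing the bar back over the empty slots until it is fully closed and drop the pin home through bar and bore again, so that the carrier is locked for its next trip. Leave the other things on the worktop where they are.

Things in the scene. Friction and masses are not known exactly. Their poses are not given: they have to be found in the camera images.
- carrier: Steel slotted carrier, fixed: 80 mm deep (its x), 246 mm long (its y) without the notch bracket. Origin: centre of its underside. Four slots 11 mm wide lie across it at y = -60, -20, 20, 60 mm; a slab in a slot stands 12 mm above the worktop, top edge at 107 mm; the walls round it reach 63 mm. Square towers 26 mm wide, 110 mm high at y = +110 mm (bar's pivot) and -110 mm (pin bore).
- bar (a joint): Flat steel hold-down bar, 12 mm wide, 5 mm above the middle of all slabs (z 112 to 122 mm). It turns level about the upright pivot at carrier y = +110 mm. 0 = closed, its free end with a hole over the bore; it grows, up to 1.75 rad, as that end swings to the carrier's front (-x). Stiff (0.12 N m): stays where left. Locked while the pin is in the bore. Well clear of the slabs at 1.3 rad.
- bar_knob (a point): Middle of the black upright grip knob on the bar, 16 mm in diameter, 28 mm high (z 126 to 154 mm, this point at 140 mm), 140 mm from the pivot axis.
- pin: Steel locking pin. Origin: centre of its collar's underside, z up along the pin. Shaft 10 mm in diameter, 45 mm down from the origin; collar 24 mm wide, 4 mm high above it; on that a round grip 18 mm in diameter, 4 to 30 mm above the origin. At the start it stands in the bore through the bar's hole, collar resting on the bar (origin 122 mm above the worktop). Holes are 13 mm.
- bore (a point): Axis of the pin bore, at the height where the pin's origin stands when locked (122 mm).
- notch (a point): Where the parked pin's origin belongs: in the notch of the flat bracket beside the pin tower, 38 mm from the bore, level with the bracket's top (122 mm). The notch is a slot 13 mm wide in the 6 mm bracket, closed 7 mm beyond this point in the carrier's +x, open 20 mm towards its -x, and above and below. The pin hangs there upright by its collar, within 9 mm of this point.
- slab_0: Frosted glass mixing slab, 70 mm wide (its x), 8 mm thick (its y), 95 mm high (its z), about 130 g. Origin: centre of its bottom edge; top edge 95 mm above. All slabs are alike; two to four are present (absent: None).
- slab_1: Frosted glass mixing slab, 70 mm wide (its x), 8 mm thick (its y), 95 mm high (its z), about 130 g. Origin: centre of its bottom edge; top edge 95 mm above. All slabs are alike; two to four are present (absent: None).
- slab_2: Frosted glass mixing slab, 70 mm wide (its x), 8 mm thick (its y), 95 mm high (its z), about 130 g. Origin: centre of its bottom edge; top edge 95 mm above. All slabs are alike; two to four are present (absent: None).
- slab_3: Frosted glass mixing slab, 70 mm wide (its x), 8 mm thick (its y), 95 mm high (its z), about 130 g. Origin: centre of its bottom edge; top edge 95 mm above. All slabs are alike; two to four are present (absent: None).
- rack: Loose steel draining rack, 0.9 kg; may be knocked aside. Tray 196 mm long (its x), 104 mm wide (its y), rim 14 mm, floor 3 mm thick; eight wire hoops (5 mm wire) across it, 19 mm apart along x, 56 mm wide, 55 mm high, leave seven gaps of 14 mm. A slab stands on the floor in a gap (slab y along rack x), its middle within 20 mm of the rack's middle line. Origin: centre of the underside.
- gap_0 (a point): Middle of gap 1 of 7 of the rack, on its floor; 38 mm between these points, so hands fit beside a slab in the neighbouring one. Any gap may be used.
- gap_1 (a point): Middle of gap 3 of 7 of the rack, on its floor; 38 mm between these points, so hands fit beside a slab in the neighbouring one. Any gap may be used.
- gap_2 (a point): Middle of gap 5 of 7 of the rack, on its floor; 38 mm between these points, so hands fit beside a slab in the neighbouring one. Any gap may be used.
- gap_3 (a point): Middle of gap 7 of 7 of the rack, on its floor; 38 mm between these points, so hands fit beside a slab in the neighbouring one. Any gap may be used.
- mixing_cup: Small blue mixing cup, 69 mm wide, 32 mm high. Bystander, loose; leave it where it stands. Origin: centre of its underside.
- electrode_3: Round electrode head with stem, 35 mm wide, 46 mm high. Bystander, loose; leave it where it stands. Origin: centre of its underside.
- vial_0: Small serum vial, 18 mm wide, 44 mm high. Bystander, loose; leave it where it stands. Origin: centre of its underside.
- vial_1: Small serum vial, 18 mm wide, 44 mm high. Bystander, loose; leave it where it stands. Origin: centre of its underside.
- vial_2: Small serum vial, 18 mm wide, 44 mm high. Bystander, loose; leave it where it stands. Origin: centre of its underside.
- timer: Small timer with a knob on top, 62 mm square, 36 mm high. Bystander, loose; leave it where it stands. Origin: centre of its underside.

How it is judged:
On the way, in this order (a step that is already met when the one before it is completed fails the run):
1. the locking pin hangs parked in the side notch, let go (horizontal distance between pin and notch below 0.009 m and z of pin in the frame of carrier between 0.119 and 0.126 m and angle between pin's own z axis and vertical below 0.15 rad and contact force between pin and the fingers below 0.2 N), for 0.2 s.
2. the hold-down bar is swung clear of the slabs (more than 1.2 rad) (value of joint bar above 1.2 rad), for 0.2 s.
3. every slab stands upright on the floor of the draining rack, between the hoops (z of slab_0 in the frame of rack between -0.003 and 0.01 m and x of slab_0 in the frame of rack between -0.065 and 0.065 m and y of slab_0 in the frame of rack between -0.02 and 0.02 m and angle between each of slab_0, slab_1, slab_2, slab_3's own z axis and vertical below 0.2 rad and z of slab_1 in the frame of rack between -0.003 and 0.01 m and x of slab_1 in the frame of rack between -0.065 and 0.065 m and y of slab_1 in the frame of rack between -0.02 and 0.02 m and z of slab_2 in the frame of rack between -0.003 and 0.01 m and x of slab_2 in the frame of rack between -0.065 and 0.065 m and y of slab_2 in the frame of rack between -0.02 and 0.02 m and z of slab_3 in the frame of rack between -0.003 and 0.01 m and x of slab_3 in the frame of rack between -0.065 and 0.065 m and y of slab_3 in the frame of rack between -0.02 and 0.02 m), for 0.3 s.
At the end, for the whole second after the job is handed in: Every slab stands upright (within 0.2 rad) on the floor of the rack between the hoops, its middle within 20 mm of the rack's middle line; the bar is closed to within 0.04 rad; the pin stands upright in the bore through the bar's hole, collar down on the bar (within 4 mm); all at rest (all of step 3 and horizontal distance between pin and bore below 0.005 m and z of pin in the frame of carrier between 0.119 and 0.126 m and angle between pin's own z axis and vertical below 0.15 rad and value of joint bar below 0.04 rad and linear speed of each of pin, slab_0, slab_1, slab_2, slab_3 below 0.02 m/s); the robot touches nothing.
It fails at once if a bystander is moved by more than 30 mm (distance of any of mixing_cup, electrode_3, vial_0, vial_1, vial_2, timer from where it was at the start of the episode above 0.03 m).
Of slab_0, slab_1, slab_2, slab_3 only 2 to 4 are there at a start; the rules pass over those that are not, and their reading is None.
At some moment in a run one of rack may be knocked a few centimetres aside while the robot is not near it.
It also fails if it takes over 210 s, if anything falls off the work surface, if the arm or the gripper's body presses on something with over 40 N, if the wrist force passes 120 N, or if a joint passes its speed limit or range.

ROBOT

A 6-joint arm with a two-finger parallel gripper is mounted at the origin on a cart in front of the work surface, level with it; the furniture and walls round the work are solid. World frame = base frame: x ahead of the robot, y to its left, z up, the work surface at z = 0. Lengths are in m, angles in rad, forces in N, time in s.
With the tool pointing down it reaches from about 0.35 to 0.85 m from the base axis. Payload 8.1 kg.
Tool frame: the origin (TCP) lies between the finger pads; the fingertips stand 11 mm ahead of it and the grasp point (between the pads) lies 8 mm behind it; y points along the fingers, x is the direction in which the jaws open and shut, and the axes are right-handed (so a half turn about y gives the same grasp; the last joint's range is limited). The gripper opens to 93 mm and grips with 3 to 60 N. Pads are 15 mm wide; open, the fingers measure 128 mm over their backs; the gripper's body (75 mm by 188 mm) begins 65 mm behind the grasp point.
Start: joints at [-1.277, 0.13, 1.488, -0, 1.523, -0.085], TCP at [0.222, -0.557, 0.23] pointing down, gripper open.
Joint ranges: [-2.96, 2.96], [-0.89, 2.26], [0.02, 2.5], [-1.34, 4.48], [0, 2.73], [-2.66, 2.66]. Speed limits (rad/s): [2.39, 2.39, 2.79, 3.14, 3.14, 3.14].

INTERFACE

Orientations are given as a rotation vector (axis times angle).
In Python, from plant import readout, optics, robot gives the robot as it stands.
- The arm moves only by the shell command python3 -m creep 'ROWS' [FORCE]. ROWS is JSON, a list that holds one entry, the list of rows, each a list of 7 numbers: the closure, from 0 (fully open) to 1 (shut), then the shift along the tool's x, y, z in cm, then the turn, a rotation vector about the tool's x, y, z in degrees. In form: [[[grip, x, y, z, wx, wy, wz], ...]]. A call has exactly 8 rows; each row shifts and turns the pose as measured when the row begins, along the tool's axes as they then stand; what a row does not reach is not made up. A row lasts 1/10 s, in which the tool goes at most 50 mm and 8.59 degrees, less where a joint would pass 70% of its speed; a pose out of reach is approached as far as the arm can. A call is refused whole if a number of a shift passes 5 or a number of a turn 8.59, either way. A call with a gripper value outside its range is refused whole. The fingers move at their own pace and stop on an object; FORCE is the grip in N (left out, the last holds). Time passes only in rows, so rows that do not move let the fingers close, or fill a call up. It gives the time, the measured TCP pose, the force and the opening at its end, in the units of the state.
- readout.read_state(): the state, without advancing time (a new reading comes with each control period).
- optics.read_camera(name): name is "scene" or "side" or "wrist"; returns a dict with "frame" (400x640x3 uint8, red, green, blue), "depth" (400x640 float32, m along the optical axis (not along the pixel's ray), 0 where there is no reading), "intrinsics" (3x3 intrinsics, pixels), "R" (3x3) and "t" (3): a world point X has camera coordinates R X + t. Camera axes: x right, y down, z forward; pixel columns grow to the right and rows downward; lengths in m; the calibration is good to about 2 mm. A picture is of the moment at which its call begins.
- robot.close_job(): hands the job in, once; it reports no verdict.
The state is a dict: "t": time; "q": joint angles; "dq": joint speeds; "joint_torque": joint torques, N m; "tool_pos": TCP position; "orientation": TCP orientation; "force": force on the tool from outside, world axes, zero at the start; "wrist_torque": the same for the moment, N m; "opening": finger opening in m.
Only numpy, scipy, OpenCV 4.12 (cv2) and the standard library are available. Lean on these libraries where they do the work, as an engineer would, in place of code of your own. Each camera call takes 0.05 s, during which the arm holds its last target. There are 200 camera calls.

## Working session

There is one attempt and no reset: what is moved stays moved. The work goes in short steps, Python scripts to look and compute and a shell command to move; the robot and the scene stay as the last step left them, time stands still between calls to the robot, and variables do not carry over. Pictures are saved under pics/ and viewed, about 12 in all and at most 16, crops included, and the job is handed in when it is done.

```bash
ls; mkdir -p pics; cat > h.py <<'E'
import numpy as np, cv2
from scipy.spatial.transform import Rotation as Rot
from plant import readout, optics, robot
def cam(name, save=None, crop=None, up=1):
    c=optics.read_camera(name)
    if save:
        im=cv2.cvtColor(c['frame'],cv2.COLOR_RGB2BGR)
        if crop: im=im[crop[1]:crop[3],crop[0]:crop[2]]
        if up!=1: im=cv2.resize(im,None,fx=up,fy=up,interpolation=cv2.INTER_CUBIC)
        cv2.imwrite('pics/'+save,im)
    return c
def ray(c,u,v):
    d=c['R'].T@np.linalg.inv(c['intrinsics'])@np.array([u,v,1.]); o=-c['R'].T@c['t']; return o,d
def onz(c,u,v,z):
    o,d=ray(c,u,v); return o+d*(z-o[2])/d[2]
def pt(c,u,v):
    o,d=ray(c,u,v); return o+d*c['depth'][int(v),int(u)]
def cloud(c):
    v,u=np.mgrid[:400,:640]; p=np.stack([u,v,np.ones_like(u)],-1)@np.linalg.inv(c['intrinsics']).T*c['depth'][...,None]
    return (p-c['t'])@c['R']
def st():
    s=readout.read_state(); R=Rot.from_rotvec(s['orientation']).as_matrix()
    print('t',round(s['t'],2),'tcp',np.round(s['tool_pos'],4),'xax',np.round(R[:,0],3),'yax',np.round(R[:,1],3),'zax',np.round(R[:,2],3),'F',np.round(s['force'],1),'op',round(s['opening'],4)); return s,R
def go(target,yaw=None):
    """shift (cm, tool axes) to target TCP; yaw = wanted direction of tool x in world deg, tool down"""
    s,R=st(); d=R.T@(np.array(target)-s['tool_pos'])*100
    print('shift cm tool',np.round(d,2))
    if yaw is not None:
        a=np.radians(yaw); x=np.array([np.cos(a),np.sin(a),0]); z=np.array([0,0,-1.]); T=np.stack([x,np.cross(z,x),z],1)
        print('turn deg tool',np.round(np.degrees(Rot.from_matrix(R.T@T).as_rotvec()),2))
E
python3 - <<'E'
from h import *
st()
for n in ('scene','side'):
    c=cam(n,n+'0.png'); print(n,c['intrinsics'].tolist(),np.round(c['R'],3).tolist(),np.round(-c['R'].T@c['t'],3))
E
```

```text
pics
t 0.0 tcp [ 0.2217 -0.5569  0.2286] xax [ 0.37  -0.929 -0.002] yax [-0.001  0.002 -1.   ] zax [0.929 0.37  0.   ] F [ 0.3 -0.   0. ] op 0.0933
scene [[364.68113272191727, 0.0, 317.832762168948], [0.0, 364.68113272191727, 199.5550527198155], [0.0, 0.0, 1.0]] [[-0.667, -0.745, 0.024], [-0.377, 0.309, -0.873], [0.643, -0.591, -0.487]] [-0.032  0.571  0.56 ]
side [[401.5032907590435, 0.0, 315.43337477924865], [0.0, 401.5032907590435, 196.45385566335972], [0.0, 0.0, 1.0]] [[-1.0, -0.013, 0.014], [-0.019, 0.609, -0.793], [0.001, -0.793, -0.609]] [0.531 0.726 0.629]
```

```bash
sed -i "s/z=np.array(\[0,0,-1.\]); T=np.stack(\[x,np.cross(z,x),z\],1)/y=np.array([0,0,-1.]); T=np.stack([x,y,np.cross(x,y)],1)/" h.py; grep -n "T=np" h.py
```

```text
29:        a=np.radians(yaw); x=np.array([np.cos(a),np.sin(a),0]); y=np.array([0,0,-1.]); T=np.stack([x,y,np.cross(x,y)],1)
```

View pics/scene0.png

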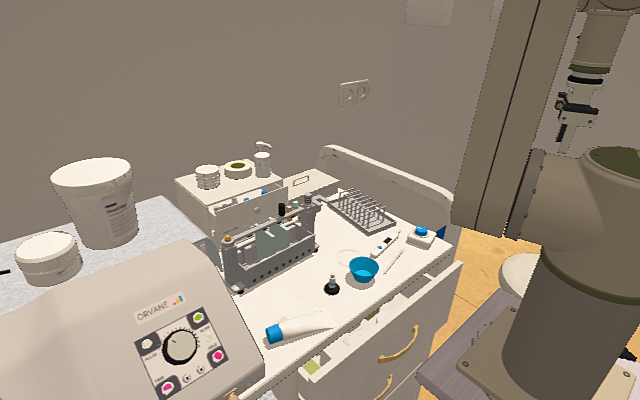

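View pics/side0.png

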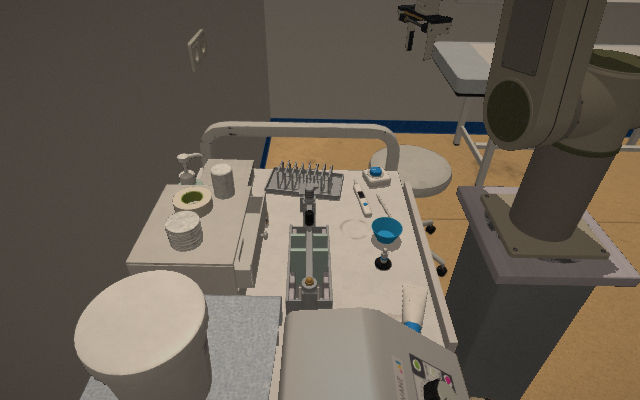

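Scene picture: carrier at (270,245), rack (360,208), cup (363,270), electrode (332,285), timer (422,235). Side view: gold pivot cap (309,281), black knob (309,217), pin (309,192), rack (305,182).

```bash
python3 - <<'E'
from h import *
for n,box in (('side',(200,150,440,320)),('scene',(200,170,450,320))):
    c=cam(n,n+'1.png',box,3.2); P=cloud(c); 
    m=(P[...,2]>.01)&(P[...,2]<.2)&(c['depth']>0)
    m2=np.zeros_like(m); m2[box[1]:box[3],box[0]:box[2]]=1
    np.save(n+'.npy',P)
    f=c['frame'].astype(int)
    gold=m2&m&(f[...,0]-f[...,2]>60)
    blk=m2&m&(f.max(-1)<45)
    for nm,k in (('gold',gold),('black',blk)):
        num,lab,s,ce=cv2.connectedComponentsWithStats(k.astype(np.uint8))
        for i in range(1,num):
            if s[i,4]>12: q=P[lab==i]; print(n,nm,s[i].tolist(),np.round(np.median(q,0),3),'min',np.round(q.min(0),3),'max',np.round(q.max(0),3))
    # top slice stuff
    for lo,hi in ((.1,.13),(.13,.175)):
        k=m2&(P[...,2]>lo)&(P[...,2]<hi)&(P[...,0]>.3)&(P[...,0]<.8)&(P[...,1]<.35)&(P[...,1]>-.4)
        num,lab,s,ce=cv2.connectedComponentsWithStats(k.astype(np.uint8))
        for i in range(1,num):
            if s[i,4]>12: q=P[lab==i]; print(n,lo,s[i].tolist(),'mean',np.round(q.mean(0),3),'min',np.round(q.min(0),3),'max',np.round(q.max(0),3))
E
```

```text
side gold [305, 277, 8, 7, 36] [0.539 0.295 0.129] min [0.535 0.29  0.125] max [0.546 0.299 0.133]
side black [358, 192, 6, 6, 23] [ 0.418 -0.091  0.012] min [ 0.411 -0.102  0.011] max [ 0.423 -0.078  0.014]
side black [305, 210, 9, 16, 129] [0.543 0.158 0.144] min [0.535 0.147 0.125] max [0.551 0.162 0.155]
side black [377, 258, 5, 8, 15] [0.396 0.143 0.011] min [0.393 0.129 0.01 ] max [0.4   0.149 0.013]
side black [383, 260, 6, 6, 18] [0.382 0.144 0.011] min [0.377 0.134 0.01 ] max [0.389 0.15  0.013]
side 0.1 [299, 183, 20, 28, 351] mean [0.548 0.061 0.119] min [0.527 0.014 0.1  ] max [0.568 0.107 0.13 ]
side 0.1 [248, 191, 15, 14, 117] mean [0.658 0.065 0.112] min [0.643 0.057 0.1  ] max [0.674 0.068 0.129]
side 0.1 [200, 194, 68, 88, 879] mean [0.666 0.241 0.114] min [0.623 0.064 0.1  ] max [0.724 0.276 0.13 ]
side 0.1 [290, 222, 39, 75, 989] mean [0.541 0.229 0.114] min [0.507 0.15  0.1  ] max [0.577 0.307 0.13 ]
side 0.1 [239, 241, 5, 21, 34] mean [0.662 0.221 0.119] min [0.662 0.196 0.114] max [0.663 0.244 0.126]
side 0.1 [204, 295, 78, 19, 1296] mean [0.641 0.333 0.115] min
[... 1365 characters left out ...]
0.221 0.121] min [0.662 0.197 0.117] max [0.666 0.246 0.125]
scene 0.1 [200, 230, 12, 14, 80] mean [0.594 0.32  0.11 ] min [0.583 0.309 0.1  ] max [0.626 0.332 0.116]
scene 0.13 [200, 170, 83, 39, 1859] mean [0.709 0.176 0.144] min [0.663 0.056 0.13 ] max [0.798 0.276 0.175]
scene 0.13 [276, 186, 12, 5, 20] mean [0.637 0.083 0.132] min [0.636 0.065 0.13 ] max [0.641 0.1   0.134]
scene 0.13 [215, 190, 60, 23, 95] mean [0.638 0.189 0.132] min [0.635 0.105 0.13 ] max [0.641 0.267 0.134]
scene 0.13 [304, 192, 8, 11, 74] mean [0.543 0.077 0.143] min [0.536 0.066 0.131] max [0.555 0.083 0.152]
scene 0.13 [278, 203, 7, 12, 76] mean [0.54  0.156 0.144] min [0.535 0.147 0.13 ] max [0.55  0.163 0.153]
```

View pics/side1.png

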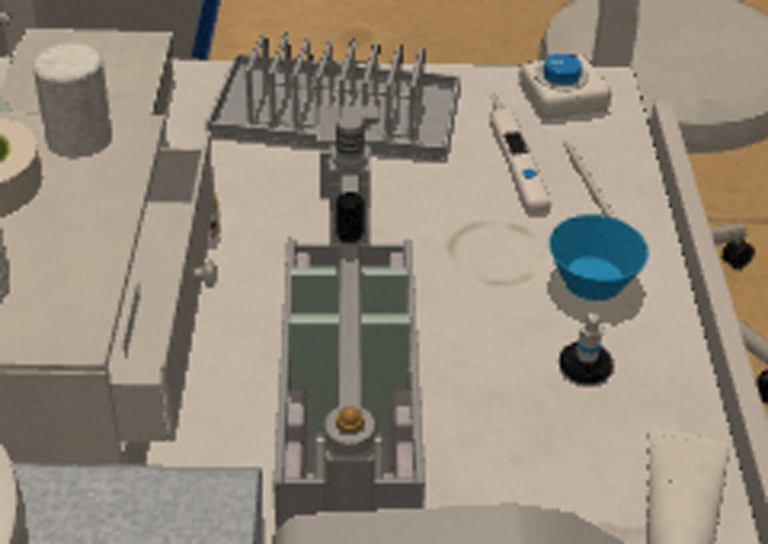

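View pics/scene1.png

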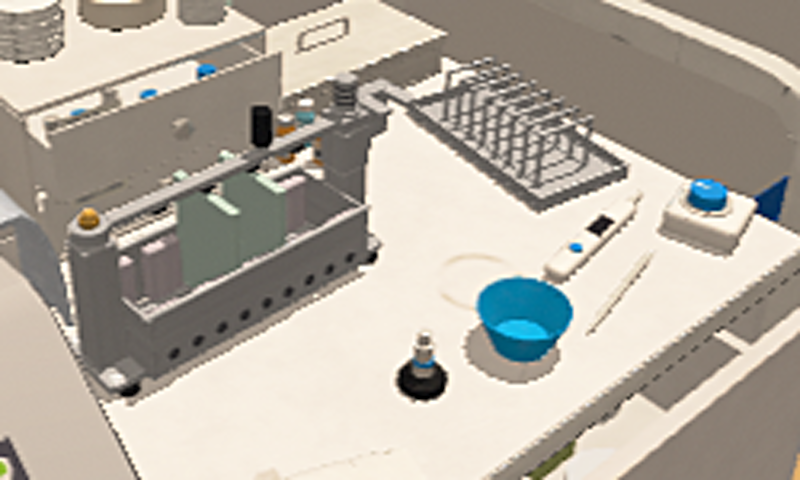

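Two slabs are visible under the bar (side1 (350,270) and (350,318)). The vials stand behind the pin tower and the bracket's C points towards the rack. Next I work out the frame, slabs, rack and obstacles.

```bash
python3 - <<'E'
from h import *
A=np.load('side.npy');B=np.load('scene.npy')
Q=np.concatenate([A.reshape(-1,3),B.reshape(-1,3)])
def hist(x0,x1,y0,y1):
    k=(Q[:,0]>x0)&(Q[:,0]<x1)&(Q[:,1]>y0)&(Q[:,1]<y1)&(Q[:,2]<.5); return np.round(Q[k,2].max(),3) if k.any() else None
print('height map rows y, cols x .30...75 step .05')
for y in np.arange(-.3,.5,.04): print(round(y,2),[hist(x,x+.05,y,y+.04) for x in np.arange(.3,.75,.05)])
# slab tops
for P in (A,B):
    p=P.reshape(-1,3); k=(abs(p[:,2]-.106)<.004)&(abs(p[:,0]-.5425)<.036)&(abs(p[:,0]-.5425)>.01)&(p[:,1]>.1)&(p[:,1]<.27)
    print('slab top y hist',np.histogram(p[k,1],np.arange(.1,.27,.01)))
# hoops tops
for nm,P in (('side',A),('scene',B)):
    p=P.reshape(-1,3); k=(p[:,2]>.03)&(p[:,2]<.065)&(p[:,0]>.4)&(p[:,0]<.75)&(p[:,1]<0.02)&(p[:,1]>-.2)
    r=cv2.minAreaRect(p[k,:2].astype(np.float32)); print(nm,'hoops',k.sum(),r)
    k=(p[:,2]>.008)&(p[:,2]<.02)&(p[:,0]>.45)&(p[:,0]<.75)&(p[:,1]<0.03)&(p[:,1]>-.2)
    print('rim',cv2.minAreaRect(p[k,:2].astype(np.float32)))
    k=(p[:,2]>.115)&(p[:,2]<.126)&(p[:,0]>.5)&(p[:,0]<.58)&(p[:,1]<0.06)&(p[:,1]>0)
    print('bracket',p[k].min(0),p[k].max(0),p[k].mean(0))
E
```

```text
height map rows y, cols x .30...75 step .05
-0.3 [None, None, None, None, None, None, None, None, None]
-0.26 [np.float64(0.124), np.float64(0.131), np.float64(0.131), np.float64(0.131), np.float64(0.131), np.float64(0.131), np.float64(0.131), np.float64(0.131), np.float64(0.13)]
-0.22 [np.float64(0.023), np.float64(0.037), np.float64(0.022), np.float64(0.014), np.float64(0.015), np.float64(0.028), np.float64(0.054), np.float64(0.014), np.float64(0.047)]
-0.18 [np.float64(0.024), np.float64(0.037), np.float64(0.021), np.float64(0.054), np.float64(0.056), np.float64(0.056), np.float64(0.056), np.float64(0.015), np.float64(0.047)]
-0.14 [np.float64(0.002), np.float64(0.02), np.float64(0.013), np.float64(0.056), np.float64(0.056), np.float64(0.055), np.float64(0.056), np.float64(0.035), np.float64(0.047)]
-0.1 [np.float64(0.003), np.float64(0.006), np.float64(0.014), np.float64(0.015), np.float64(0.014), np.float64(0.014), np.float64(0.015), np.float64(0.002), np.float64(0.047)]
-0.06 [np.float64(0.003), np.float64(0.011), np.float64(0.016), np.float64(0.004), np.float64(0.004), np.floa
[... 2797 characters left out ...]
0.26]))
side hoops 846 ((0.6304335594177246, -0.08578310906887054), (0.198206827044487, 0.26130643486976624), 83.08538055419922)
rim ((0.5811794996261597, -0.09185565263032913), (0.246902197599411, 0.21607907116413116), 0.32029423117637634)
bracket [0.52655985 0.01399778 0.11510689] [0.56826442 0.05901454 0.12325051] [0.54925612 0.03543202 0.12072933]
scene hoops 943 ((0.6330759525299072, -0.0818776860833168), (0.20622141659259796, 0.26153528690338135), 81.8202133178711)
rim ((0.5835205316543579, -0.09002389013767242), (0.2511722147464752, 0.21964053809642792), 0.8714944124221802)
bracket [0.52573276 0.01548419 0.11505002] [0.57087104 0.05642187 0.12229579] [0.54555942 0.03603529 0.11952753]
```

```bash
python3 -m creep '[[[0,0,0,0,0,-8.5,0],[0,0,0,0,0,-8.5,0],[0,0,0,0,0,-8.5,0],[0,0,0,0,0,-8.5,0],[0,0,0,0,0,-8.5,0],[0,0,0,0,0,-8.5,0],[0,0,0,0,0,-8.5,0],[0,0,0,0,0,-8.5,0]]]' 25 && python3 -m creep '[[[0,2,0,3.9,0,0,0],[0,2,0,3.9,0,0,0],[0,2,0,3.9,0,0,0],[0,2,0,3.9,0,0,0],[0,2,0,3.9,0,0,0],[0,2,0,3.9,0,0,0],[0,2,0,3.9,0,0,0],[0,2,0,3.9,0,0,0]]]' && python3 -c "
from h import *
go((.545,.074,.23),1.3)"
```

```text
t: 1.0
tool_pos: [0.2214, -0.5558, 0.2264]
orientation: [-1.565, -0.008, 0.01]
force: [0.7, -0.0, 0.2]
opening: 0.0929
t: 1.8
tool_pos: [0.3773, -0.2335, 0.2247]
orientation: [-1.563, -0.005, 0.01]
force: [-0.3, -0.9, -0.3]
opening: 0.0932
t 1.8 tcp [ 0.3773 -0.2335  0.2247] xax [ 1.     0.01  -0.003] yax [-0.003  0.008 -1.   ] zax [-0.01   1.     0.008] F [-0.3 -0.9 -0.3] op 0.0932
shift cm tool [17.07 -0.33 30.58]
turn deg tool [-0.46 -0.73 -0.17]
```

```bash
python3 -m creep '[[[0,2.2,0,4.1,0,-0.7,0],[0,2.2,0,4.1,0,0,0],[0,2.2,0,4.1,0,0,0],[0,2.2,0,4.1,0,0,0],[0,2.2,0,4.1,0,0,0],[0,2.2,-0.2,4.1,0,0,0],[0,2.2,0,4.1,0,0,0],[0.5,2.2,0,4.1,0,0,0]]]' && python3 - <<'E'
from h import *
go((.545,.074,.23),1.3)
c=cam('wrist','w1.png'); print(np.round(c['R'],3).tolist(),np.round(-c['R'].T@c['t'],3))
E
```

```text
t: 2.6
tool_pos: [0.5503, 0.1134, 0.2294]
orientation: [-1.564, -0.018, 0.017]
force: [0.5, -0.8, 0.2]
opening: 0.0888
t 2.6 tcp [0.5503 0.1134 0.2294] xax [1.    0.022 0.   ] yax [ 0.     0.006 -1.   ] zax [-0.022  1.     0.006] F [ 0.5 -0.8  0.2] op 0.0888
shift cm tool [-0.61 -0.08 -3.93]
turn deg tool [-0.36 -0.04  0.03]
[[1.0, 0.021, 0.0], [0.021, -0.971, 0.239], [0.005, -0.239, -0.971]] [0.548 0.181 0.384]
```

View pics/w1.png

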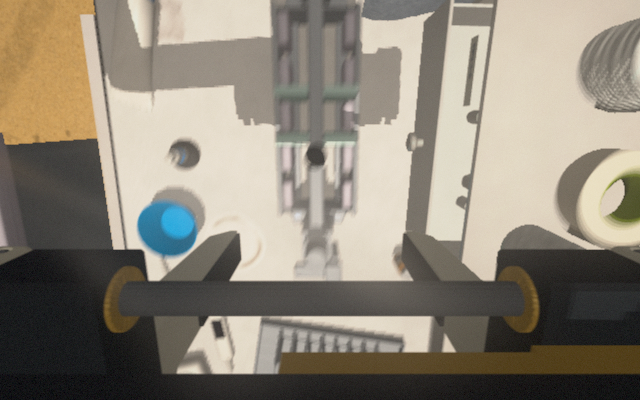

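Wrist view: knob at (316,155), bar down to the pin tower near (317,240), bracket (317,262), rack at the bottom. I now use the depth for pin, knob and bracket.

```bash
python3 - <<'E'
from h import *
c=cam('wrist','w2.png',(230,100,420,300),4); P=cloud(c)
v,u=np.mgrid[:400,:640]
for nm,x0,x1,y0,y1,z0,z1 in (('knob',.52,.57,.13,.18,.148,.16),('pin',.52,.57,.05,.1,.146,.16),('brk',.5,.59,0.005,.057,.117,.126),('slabs',.5,.59,.14,.22,.1,.111)):
    k=(P[...,0]>x0)&(P[...,0]<x1)&(P[...,1]>y0)&(P[...,1]<y1)&(P[...,2]>z0)&(P[...,2]<z1)
    if k.sum()>3: q=P[k]; print(nm,k.sum(),np.round(q.mean(0),4),np.round(q.min(0),4),np.round(q.max(0),4),u[k].min(),u[k].max(),v[k].min(),v[k].max())
E
```

```text
knob 365 [0.543  0.1539 0.1529] [0.5353 0.1458 0.1488] [0.5505 0.1612 0.1548] 300 321 159 180
pin 395 [0.5449 0.0748 0.1506] [0.5359 0.0648 0.146 ] [0.5533 0.0825 0.1533] 300 322 258 280
brk 244 [0.5471 0.0529 0.1205] [0.5251 0.049  0.117 ] [0.5664 0.0566 0.1229] 290 336 273 280
slabs 1289 [0.5421 0.1848 0.1061] [0.5071 0.1594 0.1002] [0.5769 0.2077 0.1082] 270 353 97 154
```

View pics/w2.png

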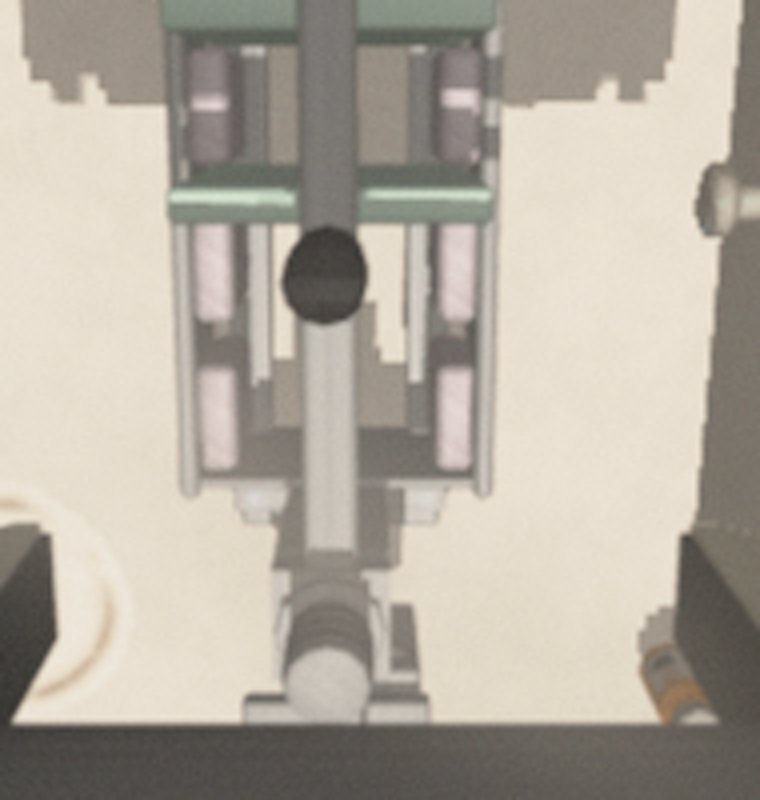

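Crop: pin top at (326,685), knob (326,275), two slabs only, other slots empty. Pin is at (0.5445, 0.0738), consistent with knob + 80 mm; going above and down to it.

```bash
python3 -m creep '[[[0.3,-0.2,0,-2,0,0,0],[0.5,-0.2,0,-1.3,0,0,0],[0.5,0,0,-0.5,0,0,0],[0.5,0,2,0,0,0,0],[0.5,0,2,0,0,0,0],[0.5,0,1,0,0,0,0],[0.5,0,0,0,0,0,0],[0.5,0,0,0,0,0,0]]]' 25 && python3 -c "
from h import *
go((.5447,.0738,.140),1.2)"
```

```text
t: 3.5
tool_pos: [0.547, 0.0747, 0.1775]
orientation: [-1.563, -0.019, 0.019]
force: [0.1, 0.1, -0.1]
opening: 0.0467
t 3.5 tcp [0.547  0.0747 0.1775] xax [ 1.     0.024 -0.   ] yax [-0.     0.008 -1.   ] zax [-0.024  1.     0.008] F [ 0.1  0.1 -0.1] op 0.0467
shift cm tool [-0.23  3.75 -0.11]
turn deg tool [-0.45  0.17 -0.01]
```

```bash
python3 -m creep '[[[0.5,-0.2,1,-0.1,-0.4,0,0],[0.5,0,1.2,0,0,0,0],[0.5,0,1.2,0,0,0,0],[0.5,0,0.3,0,0,0,0],[1,0,0,0,0,0,0],[1,0,0,0,0,0,0],[1,0,0,0,0,0,0],[1,0,0,0,0,0,0]]]' 25 && python3 -c "
from h import *
go((.5447,.0738,.140),1.2)"
```

```text
t: 4.3
tool_pos: [0.546, 0.0739, 0.1396]
orientation: [-1.57, -0.021, 0.017]
force: [0.5, 0.1, 0.4]
opening: 0.0189
t 4.3 tcp [0.546  0.0739 0.1396] xax [1.    0.024 0.003] yax [ 0.003  0.    -1.   ] zax [-0.024  1.     0.   ] F [0.5 0.1 0.4] op 0.0189
shift cm tool [-0.13 -0.04 -0.  ]
turn deg tool [-0.02  0.18  0.17]
```

```bash
python3 -m creep '[[[1,0,0,0,0,0,0],[1,0,-1,0,0,0,0],[1,0,-1.5,0,0,0,0],[1,0,-1.5,0,0,0,0],[1,0,-1.5,0,0,0,0],[1,0,-0.5,0,0,0,0],[1,0,0,-1.5,0,0,0],[1,0,0,-1.5,0,0,0]]]' 25 && python3 - <<'E'
from h import *
go((.545,.0358,.195),1.2)
c=cam('side','s2.png',(260,150,360,240),6)
P=cloud(c); k=(P[...,2]>.116)&(P[...,2]<.125)&(P[...,0]>.5)&(P[...,0]<.6)&(P[...,1]<.06)&(P[...,1]>0)
print(k.sum(),np.round([P[k].min(0),P[k].max(0)],3))
E
```

```text
t: 5.1
tool_pos: [0.5483, 0.0436, 0.2091]
orientation: [-1.57, -0.029, 0.014]
force: [0.1, 0.0, -1.2]
opening: 0.0177
t 5.1 tcp [0.5483 0.0436 0.2091] xax [1.    0.027 0.009] yax [ 0.009  0.001 -1.   ] zax [-0.027  1.     0.   ] F [ 0.1  0.  -1.2] op 0.0177
shift cm tool [-0.36  1.4  -0.77]
turn deg tool [-0.03  0.35  0.53]
225 [[0.527 0.014 0.116]
 [0.568 0.058 0.124]]
```

View pics/s2.png

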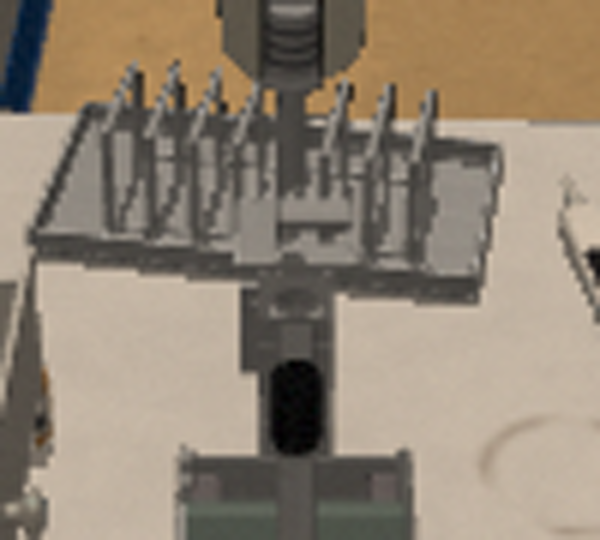

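Pin drawn and hanging upright between the fingers at (290,150), bore open at (297,300); bracket spans x 0.527–0.568, y 0.014–0.058. Moving above the notch.

```bash
python3 -m creep '[[[1,-0.3,0,-0.7,0,0.3,0.5],[1,0,0,0,0,0,0],[1,0,0,0,0,0,0],[1,0,0,0,0,0,0],[1,0,0,0,0,0,0],[1,0,0,0,0,0,0],[1,0,0,0,0,0,0],[1,0,0,0,0,0,0]]]' 25 && python3 - <<'E'
from h import *
go((.545,.0358,.195),1.2)
c=cam('wrist'); P=cloud(c)
k=(P[...,2]>.116)&(P[...,2]<.126)&(P[...,0]>.5)&(P[...,0]<.6)&(P[...,1]<.062)&(P[...,1]>0)
print(k.sum(),np.round([P[k].min(0),P[k].max(0)],3))
for n in('scene','side'):
    c=cam(n,n+'3.png',(285,160,365,220) if n=='scene' else (280,150,350,210),8); P=cloud(c)
    k=(P[...,2]>.128)&(P[...,2]<.163)&(abs(P[...,0]-.545)<.03)&(abs(P[...,1]-.036)<.03); q=P[k]
    print(n,len(q),'shaft', np.round(q.mean(0),4),np.round(q.min(0),4),np.round(q.max(0),4))
a=cv2.imread('pics/scene3.png');b=cv2.imread('pics/side3.png');cv2.imwrite('pics/both3.png',np.vstack([a[:480],cv2.resize(b,(640,548))])[:1028:2,::1] if 0 else cv2.resize(np.hstack([a,cv2.resize(b,(560,480))]),(800,320)))
E
```

```text
t: 5.95
tool_pos: [0.5436, 0.0323, 0.2058]
orientation: [-1.571, -0.009, 0.018]
force: [-0.1, 0.5, -0.1]
opening: 0.0175
t 5.95 tcp [0.5436 0.0323 0.2058] xax [ 1.     0.017 -0.006] yax [-0.006 -0.    -1.   ] zax [-0.017  1.    -0.   ] F [-0.1  0.5 -0.1] op 0.0175
shift cm tool [0.15 1.08 0.34]
turn deg tool [ 0.   -0.21 -0.33]
2010 [[0.525 0.015 0.116]
 [0.568 0.062 0.123]]
scene 31 shaft [0.5416 0.0347 0.1545] [0.5377 0.0287 0.1423] [0.5476 0.0388 0.1626]
side 33 shaft [0.542  0.0347 0.1544] [0.5378 0.0312 0.145 ] [0.5462 0.0377 0.1628]
```

View pics/both3.png

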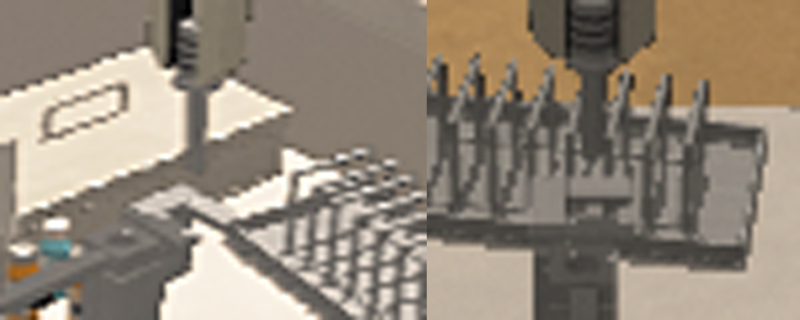

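Shaft above the bracket, slot visible at left picture (185,205). One numeric check of the slot's edges from the wrist depth.

```bash
python3 - <<'E'
from h import *
c=cam('wrist'); P=cloud(c).reshape(-1,3)
k=(P[:,2]>.117)&(P[:,2]<.126); q=P[k]
xs=np.arange(.52,.575,.003); ys=np.arange(.01,.064,.002)
H=np.histogram2d(q[:,1],q[:,0],[ys,xs])[0]
print('x',np.round(xs[:-1],3))
for y,r in zip(ys,H): print(round(y+.001,3),''.join('#' if a>0 else '.' for a in r))
go((.545,.0358,.195),1.2)
E
```

```text
x [0.52  0.523 0.526 0.529 0.532 0.535 0.538 0.541 0.544 0.547 0.55  0.553
 0.556 0.559 0.562 0.565 0.568 0.571]
0.011 ..................
0.013 ..................
0.015 ..##..............
0.017 ..##.......######.
0.019 ..###.....#######.
0.021 ..####...#######..
0.023 ..####...#######..
0.025 ..####...#######..
0.027 ..#####.########..
0.029 ..##############..
0.031 ...........#####..
0.033 ...........#####..
0.035 ...........#####..
0.037 ...........#####..
0.039 ...........#####..
0.041 ....#......#####..
0.043 ..##############..
0.045 .###############..
0.047 .###############..
0.049 .###############..
0.051 .###############..
0.053 .###############..
0.055 ..##############..
0.057 .............#....
0.059 ..............#...
0.061 ....#########.....
t 6.15 tcp [0.5436 0.0321 0.2059] xax [ 1.     0.017 -0.006] yax [-0.006 -0.    -1.   ] zax [-0.017  1.    -0.   ] F [-0.2 -0.1  0. ] op 0.0173
shift cm tool [0.15 1.08 0.36]
turn deg tool [ 0.01 -0.22 -0.32]
```

```bash
python3 -m creep '[[[1,0.1,0,0.38,0,0,-0.3],[1,0,0,0,0,0,0],[1,0,0.5,0,0,0,0],[1,0,0.5,0,0,0,0],[1,0,0.5,0,0,0,0],[1,0,0,0,0,0,0],[1,0,0,0,0,0,0],[1,0,0,0,0,0,0]]]' 25 && python3 - <<'E'
from h import *
go((.545,.036,.142),1.2)
for n in('scene','side'):
    c=cam(n); P=cloud(c)
    k=(P[...,2]>.125)&(P[...,2]<.148)&(abs(P[...,0]-.545)<.02)&(abs(P[...,1]-.036)<.02); q=P[k]
    if len(q): print(n,len(q),'shaft', np.round(q.mean(0),4),np.round(q.min(0),4),np.round(q.max(0),4))
E
```

```text
t: 6.95
tool_pos: [0.5442, 0.0363, 0.1888]
orientation: [-1.571, -0.013, 0.014]
force: [-0.3, 0.2, -1.6]
opening: 0.0176
t 6.95 tcp [0.5442 0.0363 0.1888] xax [ 1.     0.017 -0.001] yax [-0.001 -0.    -1.   ] zax [-0.017  1.    -0.   ] F [-0.3  0.2 -1.6] op 0.0176
shift cm tool [ 0.08  4.68 -0.04]
turn deg tool [ 0.   -0.22 -0.05]
scene 31 shaft [0.5419 0.0382 0.1375] [0.5383 0.0328 0.1269] [0.5466 0.0412 0.148 ]
side 36 shaft [0.5438 0.0389 0.1382] [0.5396 0.0343 0.1282] [0.5482 0.042  0.1473]
```

```bash
python3 -m creep '[[[1,0,0.8,0,0,0,0],[1,0,0.8,0,0,0,0],[1,0,0.8,0,0,0,0],[1,0,0.8,0,0,0,0],[1,0,0.5,0,0,0,0],[1,0,0.3,0,0,0,0],[1,0,0,0,0,0,0],[1,0,0,0,0,0,0]]]' 25 && python3 -c "
from h import *
go((.545,.036,.140),1.2)"
```

```text
t: 7.85
tool_pos: [0.5438, 0.0363, 0.1446]
orientation: [-1.571, -0.012, 0.015]
force: [-0.0, -0.4, -0.7]
opening: 0.0178
t 7.85 tcp [0.5438 0.0363 0.1446] xax [ 1.     0.017 -0.002] yax [-0.002 -0.    -1.   ] zax [-0.017  1.    -0.   ] F [-0.  -0.4 -0.7] op 0.0178
shift cm tool [ 0.12  0.46 -0.03]
turn deg tool [ 0.   -0.22 -0.11]
```

No contact force, so the shaft is inside the slot. Setting down, releasing and rising.

```bash
python3 -m creep '[[[1,0,0.3,0,0,0,0],[1,0,0.2,0,0,0,0],[1,0,0,0,0,0,0],[0.5,0,0,0,0,0,0],[0.5,0,0,0,0,0,0],[0.5,0,0,0,0,0,0],[0.5,0,-0.5,0,0,0,0],[0.5,0,-4,0,0,0,0]]]' 25 && python3 -m creep '[[[0.5,0,-2,0,0,0,0],[0.5,0,0,3,0,0,0],[0.5,0,0,3,0,0,0],[0.5,0,0,3,0,0,0],[0.5,0,0,1.5,0,0,0],[0.5,0,0,0,0,0,0],[0.5,0,0,0,0,0,0],[0.5,0,0,0,0,0,0]]]'&& python3 - <<'E'
from h import *
for n in('wrist','scene','side'):
    c=cam(n); P=cloud(c)
    k=(P[...,2]>.147)&(P[...,2]<.158)&(abs(P[...,0]-.545)<.025)&(abs(P[...,1]-.036)<.025); q=P[k]
    if len(q): print(n,len(q),'pin top', np.round(q.mean(0),4),np.round(q.min(0),4),np.round(q.max(0),4))
    k=(P[...,2]>.13)&(P[...,2]<.158)&(abs(P[...,0]-.543)<.025)&(abs(P[...,1]-.154)<.025); q=P[k]
    if len(q): print(n,len(q),'knob', np.round(q.mean(0),4),np.round(q.min(0),4),np.round(q.max(0),4))
go((.543,.1535,.139),1.2)
E
```

```text
t: 8.65
tool_pos: [0.5411, 0.0364, 0.1808]
orientation: [-1.571, -0.006, 0.021]
force: [-0.0, 0.1, 0.1]
opening: 0.046
t: 9.45
tool_pos: [0.5442, 0.1424, 0.2123]
orientation: [-1.572, -0.015, 0.008]
force: [-0.2, -0.5, -0.0]
opening: 0.0463
wrist 276 pin top [0.5434 0.04   0.1503] [0.5352 0.0335 0.147 ] [0.5518 0.0451 0.153 ]
wrist 515 knob [0.5428 0.1553 0.1499] [0.535  0.1463 0.13  ] [0.5507 0.1617 0.1553]
scene 25 pin top [0.5442 0.0376 0.1498] [0.5363 0.029  0.1476] [0.5536 0.0466 0.1514]
scene 78 knob [0.5402 0.156  0.1433] [0.5348 0.1471 0.13  ] [0.5517 0.1623 0.1533]
side 43 pin top [0.5442 0.0376 0.1506] [0.5356 0.028  0.1473] [0.5524 0.0442 0.1532]
side 118 knob [0.5429 0.1571 0.145 ] [0.5355 0.1453 0.1302] [0.5506 0.1626 0.156 ]
t 9.6 tcp [0.5442 0.1423 0.2123] xax [1.    0.014 0.004] yax [ 0.004 -0.001 -1.   ] zax [-0.014  1.    -0.001] F [-0.2  0.3 -0.6] op 0.0465
shift cm tool [-0.14  7.33  1.13]
turn deg tool [ 0.04 -0.38  0.25]
```

Pin parked at (0.544, 0.036), top at 152 mm as it should. Now the knob.

```bash
python3 -m creep '[[[0.5,-0.1,0,1.1,0,-0.3,0],[0.5,0,2.2,0,0,0,0],[0.5,0,2.2,0,0,0,0],[0.5,0,2,0,0,0,0],[0.5,0,0.9,0,0,0,0],[1,0,0,0,0,0,0],[1,0,0,0,0,0,0],[1,0,0,0,0,0,0]]]' 30 && python3 -c "
from h import *
go((.543,.1535,.138),1.2)"
```

```text
t: 10.4
tool_pos: [0.5449, 0.1546, 0.1396]
orientation: [-1.57, -0.02, 0.007]
force: [-0.3, -0.4, 0.5]
opening: 0.0268
t 10.4 tcp [0.5449 0.1546 0.1396] xax [1.    0.017 0.008] yax [ 0.008  0.001 -1.   ] zax [-0.017  1.     0.001] F [-0.3 -0.4  0.5] op 0.0268
shift cm tool [-0.19  0.16 -0.11]
turn deg tool [-0.04 -0.21  0.46]
```

```bash
python3 -m creep '[[[1,0,0,0,0,0,0],[1,0,0,0,0,0,0],[1,-0.97,0,0.03,0,4,0],[1,-1.45,0,0.08,0,6,0],[1,-1.45,0,0.08,0,6,0],[1,-1.45,0,0.08,0,6,0],[1,-1.45,0,0.08,0,6,0],[1,0,0,0,0,0,0]]]' 30 && python3 - <<'E'
from h import *
s,R=st(); d=s['tool_pos'][:2]-np.array([.540,.294]); print(np.linalg.norm(d),np.degrees(np.arctan2(-d[0],-d[1])))
E
```

```text
t: 11.2
tool_pos: [0.4762, 0.1705, 0.1407]
orientation: [-1.534, 0.381, -0.388]
force: [0.4, 2.2, -6.3]
opening: 0.0153
t 11.2 tcp [0.4762 0.1705 0.1407] xax [ 0.882 -0.471  0.004] yax [ 0.005  0.001 -1.   ] zax [0.471 0.882 0.004] F [ 0.4  2.2 -6.3] op 0.0153
0.13902621951874589 27.306659686580012
```

```bash
python3 -m creep '[[[1,-1.45,0,0.08,0,6,0],[1,-1.45,0,0.08,0,6,0],[1,-1.45,0,0.08,0,6,0],[1,-1.45,0,0.08,0,6,0],[1,-1.45,0,0.08,0,6,0],[1,-1.45,0,0.08,0,6,0],[1,-1.45,0,0.08,0,6,0],[1,-1.45,0,0.08,0,6,0]]]' 30 && python3 - <<'E'
from h import *
s,R=st(); d=s['tool_pos'][:2]-np.array([.540,.294]); print(np.linalg.norm(d),np.degrees(np.arctan2(-d[0],-d[1])))
E
```

```text
t: 12.0
tool_pos: [0.4071, 0.2576, 0.1406]
orientation: [-1.313, 1.029, -1.038]
force: [-0.5, -0.5, -3.3]
opening: 0.0153
t 12.0 tcp [0.4071 0.2576 0.1406] xax [ 0.234 -0.972  0.005] yax [ 0.003 -0.004 -1.   ] zax [0.972 0.234 0.002] F [-0.5 -0.5 -3.3] op 0.0153
0.13773487845925533 74.69574644884594
```

```bash
python3 -m creep '[[[1,-1.45,0,0.05,0,6,0],[1,-1,0,0.05,0,4,0],[1,0,0,0,0,0,0],[1,0,0,0,0,0,0],[0.6,0,0,0,0,0,0],[0.6,0,0,0,0,0,0],[0.6,0,-2,0,0,0,0],[0.6,0,-4,0,0,0,0]]]' 30 && python3 - <<'E'
from h import *
s,R=st(); d=s['tool_pos'][:2]-np.array([.540,.294]); print(np.linalg.norm(d),np.degrees(np.arctan2(-d[0],-d[1])))
c=cam('side','s4.png',(230,130,430,310),4); P=cloud(c)
k=(P[...,2]>.1)&(P[...,2]<.111)&(abs(P[...,0]-.5425)<.038)&(P[...,1]>.1)&(P[...,1]<.25)
for y in (.162,.202):
    q=P[k&(abs(P[...,1]-y)<.015)]; print(len(q),q.mean(0),q.min(0),q.max(0))
k=(P[...,2]>.126)&(P[...,2]<.158)&(P[...,0]<.46)&(P[...,0]>.36)&(P[...,1]>.15)&(P[...,1]<.32); q=P[k]; print('knob',len(q),q.mean(0))
go((.5425,.202,.2),-88.8)
E
```

```text
t: 12.8
tool_pos: [0.4027, 0.2802, 0.1978]
orientation: [-1.253, 1.153, -1.159]
force: [0.5, 0.3, 0.8]
opening: 0.0366
t 12.8 tcp [0.4027 0.2802 0.1978] xax [ 0.074 -0.997  0.009] yax [-0.004 -0.009 -1.   ] zax [ 0.997  0.074 -0.004] F [0.5 0.3 0.8] op 0.0366
0.13801637296952857 84.26618890971595
194 [0.5423909  0.16435303 0.10504242] [0.50821251 0.1574827  0.10007427] [0.577044   0.16900274 0.10846337]
212 [0.54204407 0.20457862 0.10503282] [0.50693554 0.19764688 0.10006058] [0.57632012 0.20942162 0.10858117]
knob 165 [0.40120618 0.287404   0.14430141]
t 12.85 tcp [0.4061 0.2822 0.207 ] xax [ 0.074 -0.997  0.004] yax [ 0.006 -0.004 -1.   ] zax [0.997 0.074 0.006] F [1.8 1.4 5.1] op 0.0368
shift cm tool [ 9.    0.82 13.  ]
turn deg tool [-0.36  3.03  0.23]
```

View pics/s4.png

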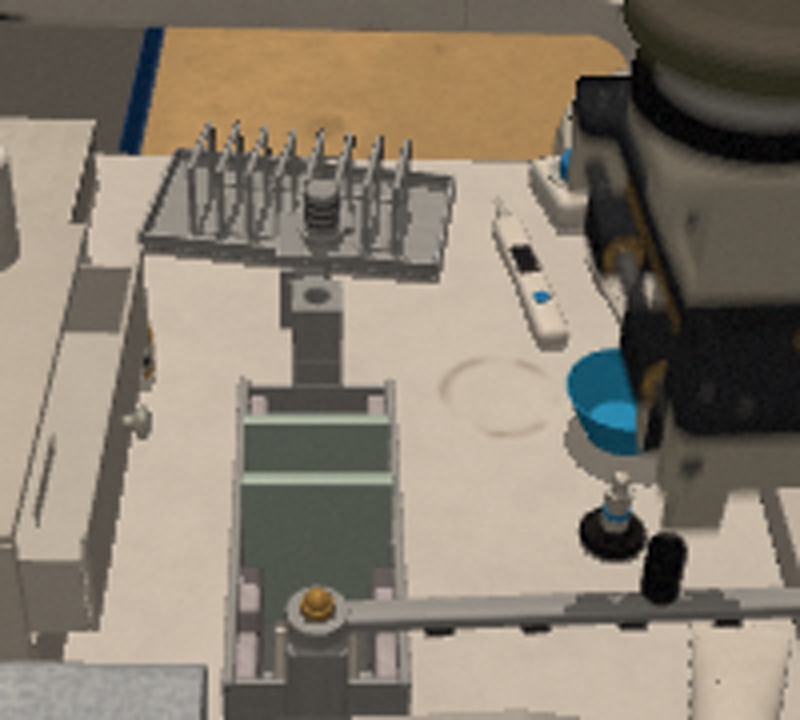

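Bar now stands right (320,605)→(800,600), knob (663,568), well clear; slab tops at (318,420) and (316,478); pin parked at (320,205). Going over the slab in slot −20.

```bash
python3 -m creep '[[[0.6,3.2,0,3.2,0,3,0],[0.6,3.2,0,3.2,0,0,0],[0.6,3.2,0,3.2,0,0,0],[0.7,3,0,3.1,0,0,0],[0.75,0,0,0,0,0,0],[0.75,0,0,0,0,0,0],[0.75,0,0,0,0,0,0],[0.75,0,0,0,0,0,0]]]' 30 && python3 - <<'E'
from h import *
go((.5425,.1638,.14),-88.8)
c=cam('wrist'); P=cloud(c)
k=(P[...,2]>.102)&(P[...,2]<.111)&(abs(P[...,0]-.5425)<.04)
for y in (.164,.204):
    q=P[k&(abs(P[...,1]-y)<.015)]
    if len(q): print(len(q),q.mean(0),q.min(0),q.max(0))
E
```

```text
t: 13.65
tool_pos: [0.5487, 0.1561, 0.2189]
orientation: [-1.201, 1.169, -1.201]
force: [-0.2, 0.5, 0.3]
opening: 0.0237
t 13.65 tcp [0.5487 0.1561 0.2189] xax [ 0.028 -1.    -0.001] yax [ 0.028  0.002 -1.   ] zax [0.999 0.028 0.028] F [-0.2  0.5  0.3] op 0.0237
shift cm tool [-0.78  7.87 -0.82]
turn deg tool [-1.6   0.4  -0.05]
775 [0.54470191 0.16344258 0.10590212] [0.50898647 0.15875532 0.102002  ] [0.57835514 0.16791359 0.10782946]
700 [0.5466081  0.20332003 0.10594533] [0.50919951 0.19896667 0.10203018] [0.57736753 0.20782481 0.10844381]
```

```bash
python3 -m creep '[[[0.75,-0.75,2,-0.6,-1.6,0.4,0],[0.75,0,2,0,0,0,0],[0.75,0,2,0,0,0,0],[0.75,0,1.5,0,0,0,0],[0.75,0,0,0,0,0,0],[0.75,0,0,0,0,0,0],[0.75,0,0,0,0,0,0],[0.75,0,0,0,0,0,0]]]' 30 && python3 -c "
from h import *
go((.543,.1634,.088),-88.8)"
```

```text
t: 14.5
tool_pos: [0.5378, 0.17, 0.1372]
orientation: [-1.226, 1.196, -1.184]
force: [-0.2, 0.1, 0.5]
opening: 0.0235
t 14.5 tcp [0.5378 0.17   0.1372] xax [ 0.027 -1.    -0.002] yax [-0.008  0.002 -1.   ] zax [ 1.     0.027 -0.008] F [-0.2  0.1  0.5] op 0.0235
shift cm tool [0.68 4.91 0.54]
turn deg tool [ 0.47  0.33 -0.1 ]
```

```bash
python3 -m creep '[[[0.75,0.65,0,0.5,0.4,0.3,0],[0.75,0,0,0,0,0,0],[0.75,0,0,0,0,0,0],[0.75,0,1,0,0,0,0],[0.75,0,0,0,0,0,0],[0.75,0,0,0,0,0,0],[0.75,0,0,0,0,0,0],[0.75,0,0,0,0,0,0]]]' 30 && python3 -c "
from h import *
go((.543,.1634,.088),-88.8)"
```

```text
t: 15.3
tool_pos: [0.5451, 0.1629, 0.1287]
orientation: [-1.214, 1.193, -1.194]
force: [-0.2, -0.4, -0.1]
opening: 0.0235
t 15.3 tcp [0.5451 0.1629 0.1287] xax [ 0.02  -1.    -0.002] yax [ 0.003  0.002 -1.   ] zax [1.    0.02  0.003] F [-0.2 -0.4 -0.1] op 0.0235
shift cm tool [-0.05  4.07 -0.22]
turn deg tool [-0.2  -0.05 -0.14]
```

```bash
python3 -m creep '[[[0.75,0,1,-0.2,0,0,0],[0.75,0,1,0,0,0,0],[0.75,0,1,0,0,0,0],[0.75,0,0.9,0,0,0,0],[0.75,0,0,0,0,0,0],[1,0,0,0,0,0,0],[1,0,0,0,0,0,0],[1,0,0,0,0,0,0]]]' 30 && python3 -c "
from h import *
go((.543,.1634,.088),-88.8)"
```

```text
t: 16.1
tool_pos: [0.5421, 0.1629, 0.0849]
orientation: [-1.216, 1.194, -1.193]
force: [0.2, -0.9, -1.4]
opening: 0.0076
t 16.1 tcp [0.5421 0.1629 0.0849] xax [ 0.02  -1.    -0.002] yax [ 0.001  0.002 -1.   ] zax [1.    0.02  0.001] F [ 0.2 -0.9 -1.4] op 0.0076
shift cm tool [-0.05 -0.31  0.09]
turn deg tool [-0.07 -0.03 -0.12]
```

```bash
python3 -m creep '[[[1,0,-0.5,0,0,0,0],[1,0,-1.5,0,0,0,0],[1,0,-2,0,0,0,0],[1,0,-2.5,0,0,0,0],[1,0,-3,0,0,0,0],[1,0,-3,0,0,0,0],[1,0,-3,0,0,0,0],[1,0,-1,0,0,0,0]]]' 30 && python3 - <<'E'
from h import *
st()
for n in('scene','side'):
    c=cam(n,n+'5.png',(330,170,410,240) if n=='scene' else (240,130,360,210),6); P=cloud(c); 
    k=(P[...,2]>.045)&(P[...,2]<.065)&(P[...,0]>.45)&(P[...,0]<.7)&(P[...,1]<-.02)&(P[...,1]>-.235); q=P[k]
    np.save('hoop_'+n,q); print(n,len(q),q.min(0),q.max(0))
    xs=np.arange(.44,.7,.006); ys=np.arange(-.22,-.02,.008); H=np.histogram2d(q[:,1],q[:,0],[ys,xs])[0]
    for y,r in zip(ys[::-1],H[::-1]): print(round(y,3),''.join('#' if a>0 else '.' for a in r))
E
```

```text
t: 16.9
tool_pos: [0.5414, 0.1623, 0.2631]
orientation: [-1.214, 1.192, -1.194]
force: [0.3, -0.6, -0.8]
opening: 0.0079
t 16.9 tcp [0.5414 0.1623 0.2631] xax [ 0.02  -1.    -0.002] yax [ 0.004  0.003 -1.   ] zax [1.    0.02  0.005] F [ 0.3 -0.6 -0.8] op 0.0079
scene 256 [ 0.48989179 -0.18308656  0.04522191] [ 0.6343205  -0.10546333  0.05598331]
-0.028 ...........................................
-0.036 ...........................................
-0.044 ...........................................
-0.052 ...........................................
-0.06 ...........................................
-0.068 ...........................................
-0.076 ...........................................
-0.084 ...........................................
-0.092 ...........................................
-0.1 .........##................................
-0.108 .........##..#.##..#.......................
-0.116 .........##.##.##..#..#..#..#..............
-0.124 .........#..#..##.##..##.#..##.##..........
-0.132 ........##..#..##.##.##..#..##.#...........
-0.14 ........##.##.##..##.##.###.#..#...
[... 1069 characters left out ...]
.......................................
-0.116 ............................#..#...........
-0.124 ............................##.#...........
-0.132 ............................#..##..........
-0.14 ........#..................##.##...........
-0.148 ........#..................##..#...........
-0.156 ........#..................##.##...........
-0.164 ...........................##.##...........
-0.172 ...........................#..#............
-0.18 ..............................#............
-0.188 ...........................................
-0.196 ...........................................
-0.204 ...........................................
-0.212 ...........................................
```

View pics/side5.png

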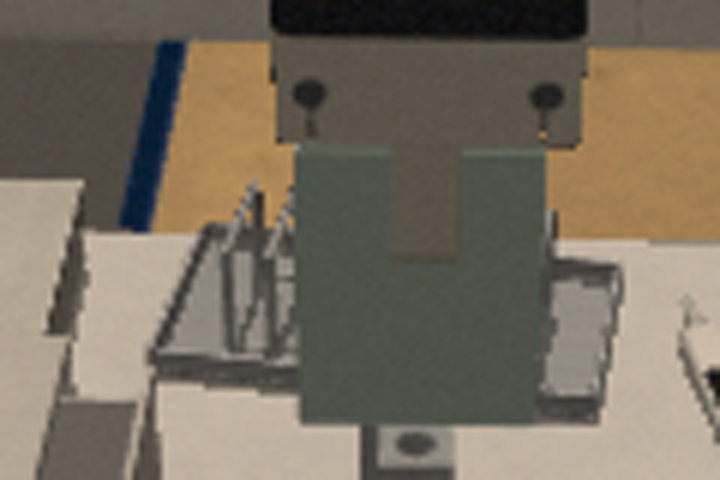

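Slab 1 hangs straight and square from the jaws (bottom edge (420,422)). Locate the rack from the hoop tops.

```bash
cat > rack.py <<'E'
from h import *
def rack(names=('scene',),zlo=.045,quiet=False):
    out=[]
    for n in names:
        c=cam(n); P=cloud(c)
        k=(P[...,2]>zlo)&(P[...,2]<.062)&(P[...,0]>.4)&(P[...,0]<.72)&(P[...,1]<.0)&(P[...,1]>-.235)
        num,lab,s,ce=cv2.connectedComponentsWithStats(cv2.dilate(k.astype(np.uint8),np.ones((5,5))))
        i=1+np.argmax(s[1:,4]); q=P[k&(lab==i)][:,:2]
        (cx,cy),(w,h),a=cv2.minAreaRect(q.astype(np.float32))
        if w<h: a-=90; w,h=h,w
        a=(a+90)%180-90
        # refine: angle by periodicity of hoop lines near rect angle, phase from circular mean
        best=None
        for da in np.arange(-6,6.01,.25):
            t=np.radians(a+da); u=q@[np.cos(t),np.sin(t)]; z=np.exp(2j*np.pi*u/.019).mean()
            if best is None or abs(z)>best[0]: best=(abs(z),a+da,np.angle(z)/(2*np.pi)*.019)
        R,ang,ph=best; t=np.radians(ang); ex=np.array([np.cos(t),np.sin(t)]); ey=np.array([-np.sin(t),np.cos(t)])
        u=q@ex; v=q@ey
        uc=(u.min()+u.max())/2; uc=ph+.0095+.019*np.round((uc-ph-.0095)/.019)   # middle of gap 4
        vc=(np.percentile(v,1)+np.percentile(v,99))/2
        o=uc*ex+vc*ey
        print(n,'N',len(q),'rect',round(w,3),round(h,3),'conc',round(R,2),'ang',round(ang,2),'u ext',round(u.max()-u.min(),3),'v ext',round(v.max()-v.min(),3),'c',np.round(o,4), 'ctr err',round((u.min()+u.max())/2-uc,4))
        for g in (-3,-2,-1,0,1,2,3): print('  gap',g+4,np.round(o+g*.019*ex,4))
        out.append((o,ang))
    return out
E
python3 -c "
from rack import *
rack()"
```

```text
scene N 255 rect 0.14 0.061 conc 0.88 ang -8.26 u ext 0.139 v ext 0.062 c [ 0.562  -0.1447] ctr err 0.0001
  gap 1 [ 0.5055 -0.1365]
  gap 2 [ 0.5243 -0.1392]
  gap 3 [ 0.5432 -0.142 ]
  gap 4 [ 0.562  -0.1447]
  gap 5 [ 0.5808 -0.1474]
  gap 6 [ 0.5996 -0.1502]
  gap 7 [ 0.6184 -0.1529]
```

Eight hoops fit the sizes (139 x 62 mm incl. wire). Target gap 6 (0.5996, −0.1502), yaw −8.3°.

```bash
python3 -m creep '[[[1,0,0,0,0,-8,0],[1,0,0,0,0,-8,0],[1,0,0,0,0,-8,0],[1,0,0,0,0,-8,0],[1,0,0,0,0,-8,0],[1,0,0,0,0,-8,0],[1,0,0,0,0,-8,0],[1,0,0,0,0,-8,0]]]' 30 && python3 -m creep '[[[1,0,0,0,0,-8,0],[1,0,0,0,0,-7,0],[1,1.3,0,-4,0,0,0],[1,1.3,0,-4,0,0,0],[1,1.3,0,-4,0,0,0],[1,1.3,0,-4,0,0,0],[1,1.3,0,-4,0,0,0],[1,1.3,0,-4,0,0,0]]]' && python3 -c "
from h import *
go((.5996,-.1502,.20),-8.3)"
```

```text
t: 17.85
tool_pos: [0.5306, 0.16, 0.2358]
orientation: [-1.56, 0.332, -0.283]
force: [-0.1, 0.8, -1.0]
opening: 0.0078
t: 18.65
tool_pos: [0.5707, -0.0886, 0.2109]
orientation: [-1.574, 0.133, -0.027]
force: [0.8, -0.6, -2.0]
opening: 0.0076
t 18.65 tcp [ 0.5707 -0.0886  0.2109] xax [ 0.993 -0.101 -0.067] yax [-0.067 -0.002 -0.998] zax [ 0.101  0.995 -0.009] F [ 0.8 -0.6 -2. ] op 0.0076
shift cm tool [ 3.57  0.9  -5.83]
turn deg tool [ 0.61  2.48 -3.82]
```

The height sagged during the turn; check that the parked pin was not brushed, and level the tool.

```bash
python3 -m creep '[[[1,0,-1,0,0.6,2.5,-3.8],[1,0,0,0,0,0,0],[1,2,0,-3,0,0,0],[1,1.2,0,-2.6,0,0,0],[1,0,0,0,0,0,0],[1,0,0,0,0,0,0],[1,0,0,0,0,0,0],[1,0,0,0,0,0,0]]]' 30 && python3 - <<'E'
from h import *
go((.5996,-.1502,.15),-8.3)
c=cam('side'); P=cloud(c)
k=(P[...,2]>.147)&(P[...,2]<.158)&(abs(P[...,0]-.545)<.025)&(abs(P[...,1]-.036)<.025); q=P[k]
print(len(q),'pin top', np.round(q.mean(0),4),np.round(q.min(0),4),np.round(q.max(0),4))
from rack import rack
rack(('scene','side'))
E
```

```text
t: 19.45
tool_pos: [0.586, -0.1502, 0.1998]
orientation: [-1.562, 0.14, -0.087]
force: [-0.1, 0.7, -2.0]
opening: 0.0078
t 19.45 tcp [ 0.586  -0.1502  0.1998] xax [ 0.989 -0.144 -0.034] yax [-0.033  0.008 -0.999] zax [0.144 0.99  0.003] F [-0.1  0.7 -2. ] op 0.0078
shift cm tool [1.51 4.93 0.18]
turn deg tool [-0.18 -0.   -1.95]
39 pin top [0.547  0.0358 0.1508] [0.5398 0.0268 0.1473] [0.5545 0.0422 0.153 ]
scene N 259 rect 0.139 0.062 conc 0.88 ang -8.16 u ext 0.14 v ext 0.062 c [ 0.5619 -0.1445] ctr err 0.0001
  gap 1 [ 0.5055 -0.1364]
  gap 2 [ 0.5243 -0.1391]
  gap 3 [ 0.5431 -0.1418]
  gap 4 [ 0.5619 -0.1445]
  gap 5 [ 0.5807 -0.1472]
  gap 6 [ 0.5995 -0.1499]
  gap 7 [ 0.6183 -0.1526]
side N 235 rect 0.137 0.062 conc 0.89 ang -8.59 u ext 0.137 v ext 0.063 c [ 0.5614 -0.1443] ctr err 0.0001
  gap 1 [ 0.505  -0.1358]
  gap 2 [ 0.5238 -0.1386]
  gap 3 [ 0.5426 -0.1415]
  gap 4 [ 0.5614 -0.1443]
  gap 5 [ 0.5802 -0.1472]
  gap 6 [ 0.599 -0.15 ]
  gap 7 [ 0.6178 -0.1528]
```

Pin still hangs upright (shifted ~2.5 mm, within the notch; the slab must have brushed it – I'll pass higher next time). Rack unchanged.

```bash
python3 -m creep '[[[1,1.3,0,0.1,0,0,-1.9],[1,0,0,0,0,0,0],[1,0,0,0,0,0,0],[1,0,2,0,0,0,0],[1,0,1.5,0,0,0,0],[1,0,0,0,0,0,0],[1,0,0,0,0,0,0],[1,0,0,0,0,0,0]]]' 30 && python3 - <<'E'
from h import *
go((.5993,-.1500,.077),-8.3)
E
```

```text
t: 20.4
tool_pos: [0.599, -0.1501, 0.1664]
orientation: [-1.566, 0.112, -0.113]
force: [-0.2, -0.6, -0.9]
opening: 0.008
t 20.4 tcp [ 0.599  -0.1501  0.1664] xax [ 0.99  -0.143  0.   ] yax [ 0.001  0.002 -1.   ] zax [0.143 0.99  0.002] F [-0.2 -0.6 -0.9] op 0.008
shift cm tool [ 0.02  8.94 -0.01]
turn deg tool [-0.12  0.11  0.03]
```

```bash
python3 -m creep '[[[1,0,1,0,0,0,0],[1,0,1.2,0,0,0,0],[1,0,0.8,0,0,0,0],[1,0,0,0,0,0,0],[1,0,0,0,0,0,0],[1,0,0,0,0,0,0],[1,0,0,0,0,0,0],[1,0,0,0,0,0,0]]]' 30 && python3 - <<'E'
from h import *
go((.5993,-.1500,.077),-8.3)
cam('side','s6.png',(240,130,360,210),6); c=cam('scene','c6.png',(320,140,420,240),6); P=cloud(c)
E
```

```text
t: 21.2
tool_pos: [0.5998, -0.1503, 0.1352]
orientation: [-1.566, 0.11, -0.114]
force: [-0.3, -0.4, -1.8]
opening: 0.008
t 21.2 tcp [ 0.5998 -0.1503  0.1352] xax [ 0.99  -0.143  0.002] yax [ 0.002  0.001 -1.   ] zax [0.143 0.99  0.002] F [-0.3 -0.4 -1.8] op 0.008
shift cm tool [-0.07  5.82  0.02]
turn deg tool [-0.1   0.1   0.13]
```

View pics/c6.png

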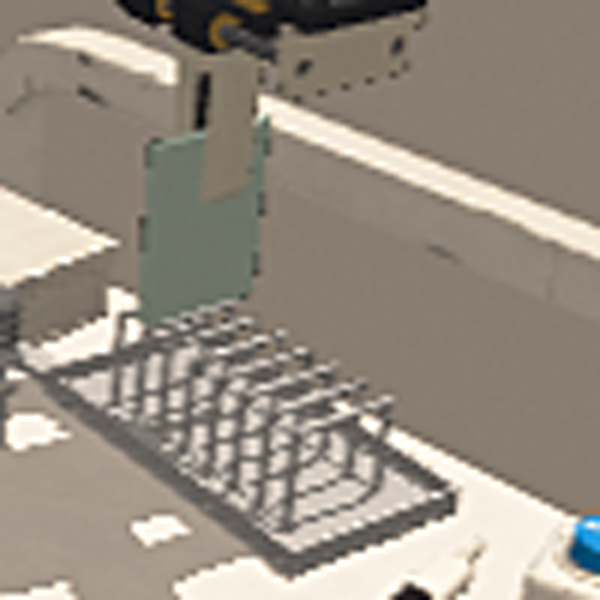

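Slab hangs upright just above the hoops near the far end, in line with them ((195,310)). Lowering.

```bash
python3 -m creep '[[[1,-0.05,1,0,0,0,0],[1,0,1,0,0,0,0],[1,0,1,0,0,0,0],[1,0,1,0,0,0,0],[1,0,0.8,0,0,0,0],[1,0,0,0,0,0,0],[1,0,0,0,0,0,0],[1,0,0,0,0,0,0]]]' 30 && python3 - <<'E'
from h import *
go((.5993,-.1500,.077),-8.3)
E
```

```text
t: 22.1
tool_pos: [0.5984, -0.1498, 0.0813]
orientation: [-1.566, 0.112, -0.112]
force: [-0.3, -0.6, -1.2]
opening: 0.0077
t 22.1 tcp [ 0.5984 -0.1498  0.0813] xax [ 0.99  -0.143 -0.   ] yax [ 0.     0.002 -1.   ] zax [0.143 0.99  0.002] F [-0.3 -0.6 -1.2] op 0.0077
shift cm tool [ 0.09  0.43 -0.  ]
turn deg tool [-0.13  0.1  -0.01]
```

```bash
python3 -m creep '[[[1,0,0.25,0,0,0,0],[1,0,0.15,0,0,0,0],[1,0,0,0,0,0,0],[0.75,0,0,0,0,0,0],[0.75,0,0,0,0,0,0],[0.75,0,0,0,0,0,0],[0.75,0,-1,0,0,0,0],[0.75,0,-3,0,0,0,0]]]' 30 && python3 -m creep '[[[0.75,0,-4,0,0,0,0],[0.75,0,-4,0,0,0,0],[0.75,0,-3,0,0,0,0],[0.75,-0.5,0,3.5,0,0,0],[0.75,-0.5,0,3.5,0,0,0],[0.75,-0.5,0,3.5,0,0,0],[0.75,-0.5,0,3.5,0,0,0],[0.75,0,0,0,0,0,0]]]' && python3 - <<'E'
from h import *
go((.543,.2034,.22),-88.8)
for n in('side','scene'):
    c=cam(n,n+'7.png',(240,130,360,210) if n=='side' else (320,160,420,240),6); P=cloud(c)
    k=(P[...,2]>.065)&(P[...,2]<.11)&(abs(P[...,0]-.6)<.05)&(P[...,1]<-.08)&(P[...,1]>-.22); q=P[k]
    print(n,len(q),q.mean(0),q.min(0),q.max(0))
from rack import rack
rack()
E
```

```text
t: 22.9
tool_pos: [0.5969, -0.1494, 0.1163]
orientation: [-1.565, 0.115, -0.11]
force: [0.0, 0.7, 0.1]
opening: 0.0229
t: 23.7
tool_pos: [0.6008, -0.006, 0.2465]
orientation: [-1.567, 0.105, -0.127]
force: [0.2, -0.1, 0.1]
opening: 0.0236
t 23.7 tcp [ 0.6008 -0.006   0.2465] xax [ 0.989 -0.147  0.014] yax [ 0.014  0.    -1.   ] zax [0.147 0.989 0.002] F [ 0.2 -0.1  0.1] op 0.0236
shift cm tool [-8.83  2.57 19.86]
turn deg tool [-0.66 80.36  0.58]
side 137 [ 0.59876775 -0.13843925  0.08612887] [ 0.59057402 -0.18174846  0.06546752] [ 0.60738706 -0.11046244  0.09933014]
scene 214 [ 0.59852758 -0.14340243  0.08238651] [ 0.59090939 -0.18069592  0.06516043] [ 0.61138255 -0.10980211  0.09897231]
scene N 283 rect 0.137 0.069 conc 0.51 ang -9.12 u ext 0.136 v ext 0.07 c [ 0.5636 -0.1401] ctr err -0.002
  gap 1 [ 0.5074 -0.1311]
  gap 2 [ 0.5261 -0.1341]
  gap 3 [ 0.5449 -0.1371]
  gap 4 [ 0.5636 -0.1401]
  gap 5 [ 0.5824 -0.1431]
  gap 6 [ 0.6012 -0.1461]
  gap 7 [ 0.6199 -0.1491]
```

View pics/scene7.png

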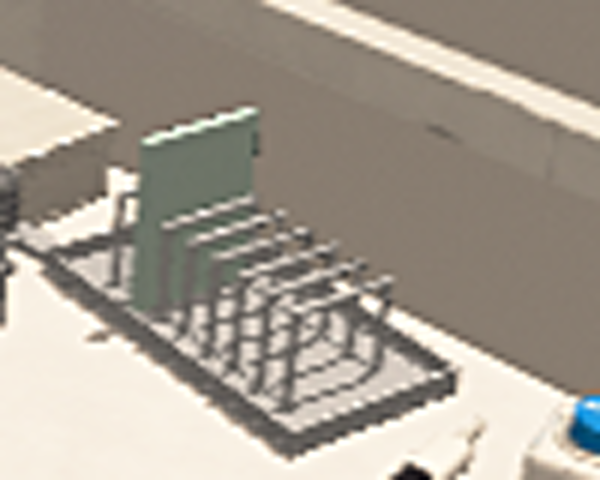

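Slab 1 stands upright in the rack (top edge (200,125), top z 98.5 mm). Back for slab 2.

```bash
python3 -m creep '[[[0.75,-1.7,0,3.9,0,0,0],[0.75,-1.7,0,3.9,0,0,0],[0.75,-1.7,0,3.9,0,0,0],[0.75,-1.7,0,3.9,0,0,0],[0.75,-1.5,0,3.5,0,0,0],[0.75,0,0,0,0,8,0],[0.75,0,0,0,0,8,0],[0.75,0,0,0,0,8,0]]]' 30 && python3 -m creep '[[[0.75,0,0,0,0,8,0],[0.75,0,0,0,0,8,0],[0.75,0,0,0,0,8,0],[0.75,0,0,0,0,8,0],[0.75,0,0,0,0,8,0],[0.75,0,0,0,0,8,0],[0.75,0,0,0,0,8,0],[0.75,0,0,0,0,0,0]]]' && python3 -c "
from h import *
go((.543,.2034,.14),-88.8)"
```

```text
t: 24.65
tool_pos: [0.549, 0.1859, 0.2446]
orientation: [-1.521, 0.457, -0.479]
force: [0.6, -1.6, 0.1]
opening: 0.0233
t: 25.45
tool_pos: [0.553, 0.173, 0.2446]
orientation: [-1.176, 1.243, -1.268]
force: [-0.6, -0.4, 0.1]
opening: 0.0229
t 25.45 tcp [0.553  0.173  0.2446] xax [-0.063 -0.998  0.009] yax [ 0.012 -0.01  -1.   ] zax [ 0.998 -0.063  0.012] F [-0.6 -0.4  0.1] op 0.0229
shift cm tool [-3.07 10.42 -1.32]
turn deg tool [-0.68 -4.83  0.53]
```

```bash
python3 -m creep '[[[0.75,-2.6,0,-1.2,-0.7,-4.8,0.5],[0.75,0,0,0,0,0,0],[0.75,0,0,0,0,0,0],[0.75,0,3,0,0,0,0],[0.75,0,3,0,0,0,0],[0.75,0,2.5,0,0,0,0],[0.75,0,0,0,0,0,0],[0.75,0,0,0,0,0,0]]]' 30 && python3 -c "
from h import *
go((.543,.2034,.085),-88.8)"
```

```text
t: 26.25
tool_pos: [0.5468, 0.1923, 0.1593]
orientation: [-1.223, 1.181, -1.189]
force: [-0.1, -0.0, 0.1]
opening: 0.023
t 26.25 tcp [0.5468 0.1923 0.1593] xax [ 0.033 -0.999  0.003] yax [ 0.004 -0.002 -1.   ] zax [0.999 0.033 0.004] F [-0.1 -0.   0.1] op 0.023
shift cm tool [-1.14  7.43 -0.38]
turn deg tool [-0.23  0.67  0.14]
```

```bash
python3 -m creep '[[[0.75,-1.1,0,-0.3,0,0.6,0],[0.75,0,0,0,0,0,0],[0.75,0,0,0,0,0,0],[0.75,0,1.5,0,0,0,0],[0.75,0,1,0,0,0,0],[0.75,0,0,0,0,0,0],[0.75,0,0,0,0,0,0],[0.75,0,0,0,0,0,0]]]' 30 && python3 -c "
from h import *
go((.543,.2034,.085),-88.8)"
```

```text
t: 27.05
tool_pos: [0.546, 0.2044, 0.1372]
orientation: [-1.213, 1.185, -1.199]
force: [-0.8, -0.3, 0.2]
opening: 0.0235
t 27.05 tcp [0.546  0.2044 0.1372] xax [ 0.022 -1.     0.001] yax [ 0.011 -0.001 -1.   ] zax [1.    0.022 0.011] F [-0.8 -0.3  0.2] op 0.0235
shift cm tool [ 0.09  5.22 -0.36]
turn deg tool [-0.61  0.08  0.06]
```

```bash
python3 -m creep '[[[0.75,0.1,1.2,-0.3,-0.6,0,0],[0.75,0,1.2,0,0,0,0],[0.75,0,1.2,0,0,0,0],[0.75,0,1.2,0,0,0,0],[0.75,0,0.3,0,0,0,0],[0.75,0,0,0,0,0,0],[1,0,0,0,0,0,0],[1,0,0,0,0,0,0]]]' 30 && python3 -m creep '[[[1,0,0,0,0,0,0],[1,0,0,0,0,0,0],[1,0,0,0,0,0,0],[1,0,0,0,0,0,0],[1,0,0,0,0,0,0],[1,0,0,0,0,0,0],[1,0,0,0,0,0,0],[1,0,0,0,0,0,0]]]' && python3 -c "
from h import *
go((.543,.2034,.085),-88.8)"
```

```text
t: 27.85
tool_pos: [0.5422, 0.2028, 0.0806]
orientation: [-1.223, 1.194, -1.193]
force: [0.7, 0.4, 0.9]
opening: 0.0116
t: 28.65
tool_pos: [0.5431, 0.2031, 0.0821]
orientation: [-1.22, 1.193, -1.194]
force: [0.2, 0.2, -0.9]
opening: 0.0078
t 28.65 tcp [0.5431 0.2031 0.0821] xax [ 0.022 -1.     0.001] yax [-0.    -0.001 -1.   ] zax [ 1.     0.022 -0.   ] F [ 0.2  0.2 -0.9] op 0.0078
shift cm tool [-0.03 -0.29 -0.01]
turn deg tool [0.02 0.06 0.05]
```

```bash
python3 -m creep '[[[1,0,-0.5,0,0,0,0],[1,0,-1.5,0,0,0,0],[1,0,-2.5,0,0,0,0],[1,0,-3,0,0,0,0],[1,0,-3.5,0,0,0,0],[1,0,-3.5,0,0,0,0],[1,0,-3.5,0,0,0,0],[1,0,-1,0,0,0,0]]]' 30 && python3 -m creep '[[[1,0,0,0,0,-8,0],[1,0,0,0,0,-8,0],[1,0,0,0,0,-8,0],[1,0,0,0,0,-8,0],[1,0,0,0,0,-8,0],[1,0,0,0,0,-8,0],[1,0,0,0,0,-8,0],[1,0,0,0,0,-8,0]]]' && python3 - <<'E'
from h import *
go((.543,.2,.28),-8.3)
E
sed -i "s/(P\[...,1\]>-.235)$/(P[...,1]>-.235)\&(c['frame'][...,1].astype(int)-c['frame'][...,0]<6)/" rack.py; python3 -c "
from rack import *
rack(('scene','side'))"
```

```text
t: 29.45
tool_pos: [0.5419, 0.2028, 0.2845]
orientation: [-1.22, 1.192, -1.194]
force: [0.6, 0.5, -1.0]
opening: 0.0079
t: 30.25
tool_pos: [0.5417, 0.2028, 0.2886]
orientation: [-1.548, 0.302, -0.31]
force: [0.8, 0.1, -0.5]
opening: 0.008
t 30.25 tcp [0.5417 0.2028 0.2886] xax [ 0.925 -0.38   0.004] yax [ 0.005  0.    -1.   ] zax [0.38  0.925 0.002] F [ 0.8  0.1 -0.5] op 0.008
shift cm tool [ 0.22  0.86 -0.21]
turn deg tool [ -0.08 -14.05   0.26]
scene N 210 rect 0.139 0.07 conc 0.83 ang -7.83 u ext 0.138 v ext 0.072 c [ 0.5623 -0.1414] ctr err 0.0001
  gap 1 [ 0.5058 -0.1336]
  gap 2 [ 0.5246 -0.1362]
  gap 3 [ 0.5434 -0.1388]
  gap 4 [ 0.5623 -0.1414]
  gap 5 [ 0.5811 -0.144 ]
  gap 6 [ 0.5999 -0.1465]
  gap 7 [ 0.6187 -0.1491]
side N 107 rect 0.069 0.042 conc 0.09 ang 76.1 u ext 0.069 v ext 0.045 c [ 0.6085 -0.1486] ctr err 0.0006
  gap 1 [ 0.5948 -0.2039]
  gap 2 [ 0.5993 -0.1855]
  gap 3 [ 0.6039 -0.167 ]
  gap 4 [ 0.6085 -0.1486]
  gap 5 [ 0.613  -0.1302]
  gap 6 [ 0.6176 -0.1117]
  gap 7 [ 0.6222 -0.0933]
```

```bash
python3 -m creep '[[[1,0,0,0,0,-7,0],[1,0,0,0,0,-7,0],[1,0,0,0,0,0,0],[1,0.6,0,-4,0,0,0],[1,0.6,0,-4,0,0,0],[1,0.6,0,-4,0,0,0],[1,0.6,0,-4,0,0,0],[1,0.6,0,-4,0,0,0]]]' 30 && python3 -c "
from h import *
go((.5432,-.142,.2),-8.3)"
```

```text
t: 31.15
tool_pos: [0.5361, -0.0005, 0.2869]
orientation: [-1.564, 0.142, -0.146]
force: [0.9, 0.3, -1.0]
opening: 0.0081
t 31.15 tcp [ 5.361e-01 -5.000e-04  2.869e-01] xax [ 0.983 -0.183  0.002] yax [ 0.003  0.001 -1.   ] zax [0.183 0.983 0.002] F [ 0.9  0.3 -1. ] op 0.0081
shift cm tool [  3.26   8.68 -13.8 ]
turn deg tool [-0.1  -2.22  0.14]
```

```bash
python3 -m creep '[[[1,0.9,0,-3.5,0,-2.2,0],[1,0.9,0,-3.5,0,0,0],[1,0.9,0,-3.5,0,0,0],[1,0.2,0,-2.5,0,0,0],[1,0,0,0,0,0,0],[1,0,3,0,0,0,0],[1,0,3,0,0,0,0],[1,0,2,0,0,0,0]]]' 30 && python3 -m creep '[[[1,0,0,0,0,0,0],[1,0,0,0,0,0,0],[1,0,0,0,0,0,0],[1,0,0,0,0,0,0],[1,0,0,0,0,0,0],[1,0,0,0,0,0,0],[1,0,0,0,0,0,0],[1,0,0,0,0,0,0]]]' && python3 - <<'E'
from h import *
from rack import rack
rack()
go((.5432,-.142,.135),-8.3)
E
```

```text
t: 31.95
tool_pos: [0.5443, -0.1445, 0.2091]
orientation: [-1.566, 0.153, -0.171]
force: [0.2, 0.2, -1.0]
opening: 0.0078
t: 32.75
tool_pos: [0.5452, -0.1421, 0.2118]
orientation: [-1.565, 0.159, -0.18]
force: [0.0, -0.5, -2.0]
opening: 0.0081
scene N 213 rect 0.139 0.066 conc 0.81 ang -7.71 u ext 0.138 v ext 0.068 c [ 0.5625 -0.1404] ctr err -0.0004
  gap 1 [ 0.506  -0.1328]
  gap 2 [ 0.5248 -0.1353]
  gap 3 [ 0.5437 -0.1379]
  gap 4 [ 0.5625 -0.1404]
  gap 5 [ 0.5813 -0.143 ]
  gap 6 [ 0.6002 -0.1455]
  gap 7 [ 0.619  -0.1481]
t 32.8 tcp [ 0.5452 -0.1421  0.2118] xax [ 0.977 -0.214  0.013] yax [ 0.013 -0.002 -1.   ] zax [0.214 0.977 0.001] F [-0.7 -0.  -1.8] op 0.0077
shift cm tool [-0.29  7.67 -0.04]
turn deg tool [-0.03 -4.06  0.75]
```

```bash
python3 -m creep '[[[1,-0.25,0,0,0,-4,0.7],[1,0,0,0,0,0,0],[1,0,0,0,0,0,0],[1,0,3,0,0,0,0],[1,0,2,0,0,0,0],[1,0,1,0,0,0,0],[1,0,0,0,0,0,0],[1,0,0,0,0,0,0]]]' 30 && python3 - <<'E'
from h import *
go((.5435,-.142,.074),-8.2)
E
```

```text
t: 33.6
tool_pos: [0.544, -0.1422, 0.1516]
orientation: [-1.568, 0.117, -0.124]
force: [0.7, -0.0, -1.8]
opening: 0.0077
t 33.6 tcp [ 0.544  -0.1422  0.1516] xax [ 0.988 -0.152  0.004] yax [ 0.004 -0.001 -1.   ] zax [ 0.152  0.988 -0.   ] F [ 0.7 -0.  -1.8] op 0.0077
shift cm tool [-0.08  7.76  0.01]
turn deg tool [ 0.01 -0.57  0.25]
```

```bash
python3 -m creep '[[[1,-0.05,1,0,0,-0.5,0],[1,0,1.2,0,0,0,0],[1,0,1,0,0,0,0],[1,0,1,0,0,0,0],[1,0,1,0,0,0,0],[1,0,0.8,0,0,0,0],[1,0,0,0,0,0,0],[1,0,0,0,0,0,0]]]' 30 && python3 - <<'E'
from h import *
go((.5435,-.142,.074),-8.2)
E
```

```text
t: 34.4
tool_pos: [0.5447, -0.1425, 0.088]
orientation: [-1.569, 0.108, -0.119]
force: [-1.0, 0.0, -1.1]
opening: 0.0082
t 34.4 tcp [ 0.5447 -0.1425  0.088 ] xax [ 0.99  -0.144  0.007] yax [ 0.007 -0.002 -1.   ] zax [ 0.144  0.99  -0.001] F [-1.   0.  -1.1] op 0.0082
shift cm tool [-0.14  1.4   0.03]
turn deg tool [ 0.03 -0.06  0.39]
```

Bottom is at 18 mm, below the hoop tops, no force: in the gap. Set down and release.

```bash
python3 -m creep '[[[1,-0.1,0.7,0,0,0,0.3],[1,0,0.5,0,0,0,0],[1,0,0,0,0,0,0],[1,0,0.2,0,0,0,0],[1,0,0,0,0,0,0],[0.75,0,0,0,0,0,0],[0.75,0,0,0,0,0,0],[0.75,0,0,0,0,0,0]]]' 30 && python3 -m creep '[[[0.75,0,-1,0,0,0,0],[0.75,0,-3,0,0,0,0],[0.75,0,-4,0,0,0,0],[0.75,0,-4,0,0,0,0],[0.75,0,-1,2,0,0,0],[0.75,-1.5,0,4,0,0,0],[0.75,-1.5,0,4,0,0,0],[0.75,0,0,0,0,0,0]]]' && python3 - <<'E'
from h import *
st()
for n in('side','scene'):
    c=cam(n,n+'8.png',(200,130,430,310) if n=='side' else (320,160,420,240),3.4 if n=='side' else 6); P=cloud(c)
    for X in (.6,.543):
        k=(P[...,2]>.065)&(P[...,2]<.11)&(abs(P[...,0]-X)<.02)&(P[...,1]<-.08)&(P[...,1]>-.22); q=P[k]
        print(n,len(q),q.mean(0),q.min(0),q.max(0))
    k=(P[...,2]>.13)&(P[...,2]<.158)&(abs(P[...,0]-.545)<.025)&(abs(P[...,1]-.036)<.025); q=P[k]; print('pin',len(q),q.mean(0))
    k=(P[...,2]>.126)&(P[...,2]<.158)&(P[...,0]<.46)&(P[...,0]>.36)&(P[...,1]>.15)&(P[...,1]<.32); q=P[k]; print('knob',len(q),q.mean(0),q.min(0),q.max(0))
E
```

```text
t: 35.2
tool_pos: [0.5455, -0.143, 0.075]
orientation: [-1.57, 0.109, -0.117]
force: [-0.4, 0.2, -0.4]
opening: 0.0224
t: 36.0
tool_pos: [0.5302, -0.0375, 0.2177]
orientation: [-1.569, 0.107, -0.125]
force: [-0.2, 0.1, 0.1]
opening: 0.0236
t 36.0 tcp [ 0.5302 -0.0375  0.2177] xax [ 0.989 -0.147  0.012] yax [ 0.012 -0.002 -1.   ] zax [ 0.147  0.989 -0.001] F [-0.2  0.1  0.1] op 0.0236
side 134 [ 0.59909776 -0.1380637   0.08619716] [ 0.59075913 -0.18407257  0.06505372] [ 0.60748136 -0.10941185  0.09908824]
side 123 [ 0.54457261 -0.13030279  0.08757361] [ 0.53558363 -0.17923966  0.06512416] [ 0.55217564 -0.1036886   0.09996279]
pin 95 [0.54703667 0.03880917 0.14389746]
knob 165 [0.40121962 0.28744702 0.14434855] [0.39268746 0.27706426 0.12718618] [0.40797032 0.29219496 0.15478411]
scene 216 [ 0.59849911 -0.14321276  0.08238892] [ 0.59127533 -0.18021018  0.06508695] [ 0.61091386 -0.10968982  0.09882134]
scene 231 [ 0.54338044 -0.13762409  0.08235767] [ 0.53557795 -0.17448152  0.0650416 ] [ 0.55463317 -0.10429236  0.0982192 ]
pin 70 [0.54446011 0.03744611 0.14267468]
knob 134 [0.39756984 0.2866345  0.14285984] [0.39185253 0.27725553 0.12616032] [0.40853532 0.29209188 0.15396507]
```

View pics/side8.png

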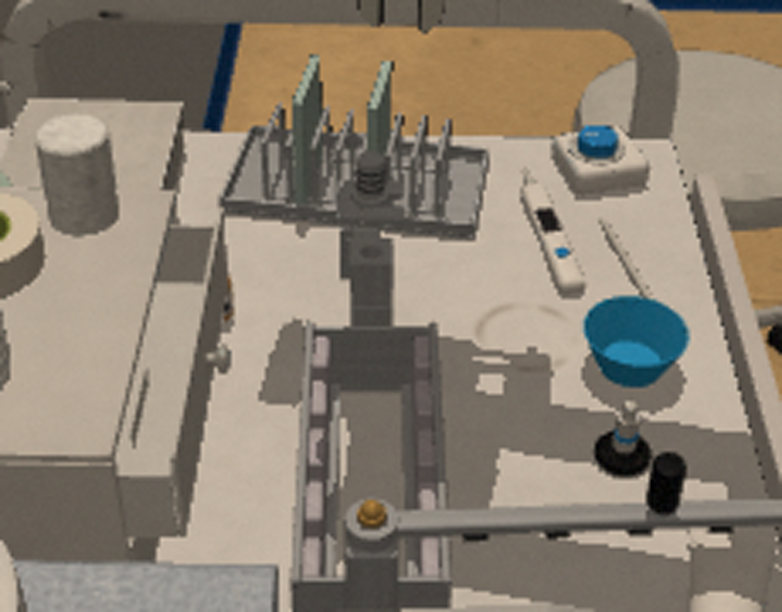

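Both slabs stand in the rack (tops (308,62), (380,66)), carrier empty, knob at (667,482), pin parked (370,175). Back to the knob.

```bash
python3 -m creep '[[[0.5,-2,0,3.5,0,0,0],[0.5,-2,0,3.5,0,0,0],[0.5,-2,0,3.5,0,0,0],[0.5,-2,0,3.5,0,0,0],[0.5,-2,0,3.5,0,0,0],[0.5,-2,0,3.5,0,0,0],[0.5,-2,0,3.5,0,0,0],[0.5,0,0,0,0,0,0]]]' 30 && python3 -m creep '[[[0.5,0,0,0,0,8,0],[0.5,0,0,0,0,8,0],[0.5,0,0,0,0,8,0],[0.5,0,0,0,0,8,0],[0.5,0,0,0,0,8,0],[0.5,0,0,0,0,8,0],[0.5,0,0,0,0,8,0],[0.5,0,0,0,0,8,0]]]' && python3 -c "
from h import *
go((.4007,.2835,.2),-84)"
```

```text
t: 36.9
tool_pos: [0.4308, 0.2219, 0.2163]
orientation: [-1.573, 0.117, -0.14]
force: [-0.2, -0.6, -0.2]
opening: 0.0469
t: 37.7
tool_pos: [0.4379, 0.2109, 0.2171]
orientation: [-1.315, 1.013, -1.047]
force: [-0.1, -0.6, 0.4]
opening: 0.0465
t 37.7 tcp [0.4379 0.2109 0.2171] xax [ 0.239 -0.971  0.017] yax [ 0.015 -0.014 -1.   ] zax [0.971 0.239 0.011] F [-0.1 -0.6  0.4] op 0.0465
shift cm tool [-7.97  1.55 -1.89]
turn deg tool [-0.72  7.82  0.92]
```

```bash
python3 -m creep '[[[0.5,0,0,0,-0.7,7.5,0.9],[0.5,0,0,0,0,0,0],[0.5,-3.5,0,-1.2,0,0,0],[0.5,-3,0,-1,0,0,0],[0.5,0,0,0,0,0,0],[0.5,0,0,0,0,0,0],[0.5,0,0,0,0,0,0],[0.5,0,0,0,0,0,0]]]' 30 && python3 -c "
from h import *
go((.4007,.2835,.14),-84)
c=cam('wrist'); P=cloud(c)
k=(P[...,2]>.147)&(P[...,2]<.158)&(abs(P[...,0]-.4)<.025)&(abs(P[...,1]-.284)<.025); q=P[k]; print(len(q),q.mean(0),q.min(0),q.max(0))
"
```

```text
t: 38.5
tool_pos: [0.4156, 0.2647, 0.2173]
orientation: [-1.26, 1.125, -1.135]
force: [0.3, 0.5, -0.6]
opening: 0.0463
t 38.5 tcp [0.4156 0.2647 0.2173] xax [ 0.107 -0.994  0.006] yax [ 0.003 -0.005 -1.   ] zax [0.994 0.107 0.002] F [ 0.3  0.5 -0.6] op 0.0463
shift cm tool [-2.07  7.71 -1.3 ]
turn deg tool [-0.12  0.16  0.32]
387 [0.4015591  0.28396638 0.1525763 ] [0.39312831 0.27612276 0.14700007] [0.40841287 0.29189034 0.15484491]
```

Knob top centre (0.401, 0.284) agrees.

```bash
python3 -m creep '[[[0.5,-1.9,0,-1.3,0,0,0],[0.5,0,0,0,0,0,0],[0.5,0,0,0,0,0,0],[0.5,0,2,0,0,0,0],[0.5,0,1,0,0,0,0],[0.5,0,0,0,0,0,0],[0.5,0,0,0,0,0,0],[0.5,0,0,0,0,0,0]]]' 30 && python3 -c "
from h import *
go((.4009,.2838,.139),-84)"
```

```text
t: 39.35
tool_pos: [0.404, 0.2784, 0.1877]
orientation: [-1.258, 1.125, -1.139]
force: [-0.4, -0.2, -0.4]
opening: 0.0464
t 39.35 tcp [0.404  0.2784 0.1877] xax [ 0.104 -0.995  0.007] yax [ 0.005 -0.006 -1.   ] zax [0.995 0.104 0.005] F [-0.4 -0.2 -0.4] op 0.0464
shift cm tool [-0.61  4.86 -0.27]
turn deg tool [-0.26 -0.03  0.39]
```

```bash
python3 -m creep '[[[0.5,-0.55,0,-0.2,0,0,0],[0.5,0,0,0,0,0,0],[0.5,0,1.5,0,0,0,0],[0.5,0,1.5,0,0,0,0],[0.5,0,1.3,0,0,0,0],[0.5,0,0.2,0,0,0,0],[1,0,0,0,0,0,0],[1,0,0,0,0,0,0]]]' 30 && python3 -m creep '[[[1,0,0,0,0,0,0],[1,0,0,0,0,0,0],[1,0,0,0,0,0,0],[1,0.97,0,0.03,0,-4,0],[1,1.45,0,0.08,0,-6,0],[1,1.45,0,0.08,0,-6,0],[1,1.45,0,0.08,0,-6,0],[1,1.45,0,0.08,0,-6,0]]]' && python3 - <<'E'
from h import *
s,R=st(); d=s['tool_pos'][:2]-np.array([.540,.2943]); print(np.linalg.norm(d),np.degrees(np.arctan2(-d[0],-d[1])))
E
```

```text
t: 40.15
tool_pos: [0.4012, 0.2838, 0.1385]
orientation: [-1.259, 1.125, -1.139]
force: [-0.3, 0.8, -0.1]
opening: 0.0347
t: 40.95
tool_pos: [0.4217, 0.22, 0.1393]
orientation: [-1.445, 0.747, -0.75]
force: [-0.6, -0.1, -2.4]
opening: 0.0155
t 40.95 tcp [0.4217 0.22   0.1393] xax [ 0.575 -0.818  0.005] yax [-0.001 -0.007 -1.   ] zax [ 0.818  0.575 -0.005] F [-0.6 -0.1 -2.4] op 0.0155
0.13965653227814126 57.87545228632112
```

```bash
python3 -m creep '[[[1,1.45,0,0.08,0,-6,0],[1,1.45,0,0.08,0,-6,0],[1,1.45,0,0.08,0,-6,0],[1,1.45,0,0.08,0,-6,0],[1,1.45,0,0.08,0,-6,0],[1,1.45,0,0.08,0,-6,0],[1,1.45,0,0.08,0,-6,0],[1,0,0,0,0,0,0]]]' 30 && python3 - <<'E'
from h import *
s,R=st(); d=s['tool_pos'][:2]-np.array([.540,.2943]); print(np.linalg.norm(d),np.degrees(np.arctan2(-d[0],-d[1])))
go((.543,.1543,.139),1.2)
E
```

```text
t: 41.75
tool_pos: [0.5054, 0.1579, 0.1393]
orientation: [-1.579, 0.159, -0.149]
force: [0.9, 2.5, -2.3]
opening: 0.0154
t 41.75 tcp [0.5054 0.1579 0.1393] xax [ 0.981 -0.195 -0.005] yax [-0.008 -0.014 -1.   ] zax [ 0.195  0.981 -0.015] F [ 0.9  2.5 -2.3] op 0.0154
0.14070194878160794 14.218785425126768
t 41.75 tcp [0.5054 0.1579 0.1393] xax [ 0.981 -0.195 -0.005] yax [-0.008 -0.014 -1.   ] zax [ 0.195  0.981 -0.015] F [ 0.9  2.5 -2.3] op 0.0154
shift cm tool [3.75 0.01 0.38]
turn deg tool [  0.81 -12.45  -0.37]
```

```bash
python3 -m creep '[[[1,1.2,0,0.06,0.4,-5,0],[1,1.2,0,0.06,0.4,-5,0],[1,0.9,0,0.04,0,-3,0],[1,0,0,0,0,0,0],[1,0.4,0,0,0,0,0],[1,0,0,0,0,0,0],[1,0,0,0,0,0,0],[1,0,0,0,0,0,0]]]' 30 && python3 - <<'E'
from h import *
s,R=st(); d=s['tool_pos'][:2]-np.array([.540,.2943]); print(np.linalg.norm(d),np.degrees(np.arctan2(-d[0],-d[1])))
go((.543,.1543,.139),1.2)
E
```

```text
t: 42.55
tool_pos: [0.5396, 0.1538, 0.1394]
orientation: [-1.576, -0.007, 0.022]
force: [-0.4, -2.8, -1.3]
opening: 0.0155
t 42.55 tcp [0.5396 0.1538 0.1394] xax [ 1.     0.018 -0.01 ] yax [-0.01  -0.005 -1.   ] zax [-0.018  1.    -0.005] F [-0.4 -2.8 -1.3] op 0.0155
0.14051951282197217 0.17039654355582373
t 42.55 tcp [0.5396 0.1538 0.1394] xax [ 1.     0.018 -0.01 ] yax [-0.01  -0.005 -1.   ] zax [-0.018  1.    -0.005] F [-0.4 -2.8 -1.3] op 0.0155
shift cm tool [0.34 0.03 0.05]
turn deg tool [ 0.28 -0.18 -0.55]
```

Still ~3–5 mm short; press on gently towards the stop.

```bash
for i in 1 2; do :; done; python3 -m creep '[[[1,0.35,0,0,0,0,0],[1,0,0,0,0,0,0],[1,0.2,0,0,0,0,0],[1,0.2,0,0,0,0,0],[1,0.2,0,0,0,0,0],[1,0.2,0,0,0,0,0],[1,0.2,0,0,0,0,0],[1,0.2,0,0,0,0,0]]]' 30 && python3 - <<'E'
from h import *
st()
c=cam('side'); P=cloud(c)
k=(P[...,2]>.13)&(P[...,2]<.158)&(abs(P[...,0]-.543)<.025)&(abs(P[...,1]-.154)<.025); q=P[k]; print('knob(closed was x .5429)',len(q),q.mean(0),q.min(0),q.max(0))
E
```

```text
t: 43.35
tool_pos: [0.5439, 0.1535, 0.1392]
orientation: [-1.579, 0.015, 0.042]
force: [-14.2, -3.0, 8.4]
opening: 0.0158
t 43.35 tcp [0.5439 0.1535 0.1392] xax [ 0.999  0.017 -0.037] yax [-0.036 -0.009 -0.999] zax [-0.017  1.    -0.008] F [-14.2  -3.    8.4] op 0.0158
knob(closed was x .5429) 281 [0.54348906 0.1608301  0.14529553] [0.52072621 0.14523951 0.1300765 ] [0.56675075 0.16571281 0.15798578]
```

Stop reached (14 N). Release, rise and check.

```bash
python3 -m creep '[[[1,0,0,0,0,0,0],[0.5,0,0,0,0,0,-1],[0.5,0,0,0,0,0,0],[0.5,0,0,0,0,0,0],[0.5,0,-2,0,0,0,0],[0.5,0,-4,0,0,0,0],[0.5,0,-3,0,0,0,-1],[0.5,0,0,0,0,0,0]]]' 30 && python3 - <<'E'
from h import *
for n in ('side','scene','wrist'):
    c=cam(n); P=cloud(c)
    k=(P[...,2]>.13)&(P[...,2]<.158)&(abs(P[...,0]-.543)<.025)&(abs(P[...,1]-.154)<.025); q=P[k]; print(n,'knob',len(q),q.mean(0),q.min(0),q.max(0))
    k=(P[...,2]>.147)&(P[...,2]<.158)&(abs(P[...,0]-.545)<.025)&(abs(P[...,1]-.036)<.025); q=P[k]
    if len(q): print(n,'pin top',len(q),q.mean(0),q.min(0),q.max(0))
go((.5455,.036,.2),1.2)
E
```

```text
t: 44.2
tool_pos: [0.5456, 0.1559, 0.2316]
orientation: [-1.576, -0.013, 0.013]
force: [0.7, -0.9, 1.1]
opening: 0.0465
side knob 118 [0.54303922 0.15693222 0.14484607] [0.53548822 0.14713552 0.13010123] [0.55063442 0.16235745 0.15432406]
side pin top 41 [0.54697183 0.03586961 0.15050294] [0.5397656  0.02440557 0.14712658] [0.55454121 0.04270302 0.1524164 ]
scene knob 75 [0.54022071 0.15612293 0.14385739] [0.53489121 0.14629589 0.13073877] [0.55186198 0.16212769 0.15341258]
scene pin top 27 [0.54656912 0.03589162 0.14977713] [0.53943887 0.0271694  0.14729943] [0.55555858 0.04340481 0.15189438]
wrist knob 466 [0.54281    0.1555803  0.14939245] [0.53487049 0.14579315 0.13005701] [0.55079647 0.16152201 0.15510626]
wrist pin top 203 [0.54643204 0.03898355 0.15030662] [0.53800073 0.0338728  0.14704442] [0.55491839 0.04367239 0.15275045]
t 44.35 tcp [0.5431 0.1552 0.2257] xax [ 1.     0.017 -0.009] yax [-0.008 -0.007 -1.   ] zax [-0.017  1.    -0.007] F [ 0.3 -0.8 -0.2] op 0.0465
shift cm tool [  0.06   2.65 -11.91]
turn deg tool [ 0.38 -0.24 -0.49]
```

Bar closed (knob back at x 0.543 as at the start). Now fetch the pin at (0.5467, 0.035).

```bash
python3 -m creep '[[[0.5,0.1,0,-3,0.4,0,-0.5],[0.5,0,0,-3,0,0,0],[0.5,0.1,0,-3,0,0,0],[0.5,0,0,-2.3,0,0,0],[0.5,0,0,0,0,0,0],[0.5,0,2,0,0,0,0],[0.5,0,2,0,0,0,0],[0.5,0,0,0,0,0,0]]]' 25 && python3 -c "
from h import *
go((.5467,.0352,.140),1.2)"
```

```text
t: 45.15
tool_pos: [0.5395, 0.0404, 0.1694]
orientation: [-1.568, 0.003, 0.031]
force: [-0.6, -0.9, -1.3]
opening: 0.0466
t 45.15 tcp [0.5395 0.0404 0.1694] xax [ 1.     0.017 -0.022] yax [-0.022  0.002 -1.   ] zax [-0.017  1.     0.003] F [-0.6 -0.9 -1.3] op 0.0466
shift cm tool [ 0.77  2.92 -0.54]
turn deg tool [-0.16 -0.21 -1.24]
```

```bash
python3 -m creep '[[[0.5,0.7,0,-0.5,0,0,-1.2],[0.5,0,0,0,0,0,0],[0.5,0,0,0,0,0,0],[0.5,0,0,0,0,0,0],[0.5,0,0,0,0,0,0],[0.5,0,0,0,0,0,0],[0.5,0,0,0,0,0,0],[0.5,0,0,0,0,0,0]]]' 25 && python3 -c "
from h import *
go((.5467,.0352,.140),1.2)"
```

```text
t: 45.95
tool_pos: [0.5482, 0.037, 0.1717]
orientation: [-1.567, -0.017, 0.012]
force: [-0.3, -0.4, 0.4]
opening: 0.0465
t 45.95 tcp [0.5482 0.037  0.1717] xax [1.    0.019 0.003] yax [ 0.003  0.003 -1.   ] zax [-0.019  1.     0.003] F [-0.3 -0.4  0.4] op 0.0465
shift cm tool [-0.17  3.17 -0.18]
turn deg tool [-0.19 -0.11  0.19]
```

```bash
python3 -m creep '[[[0.5,-0.15,1,-0.15,0,0,0.2],[0.5,0,1,0,0,0,0],[0.5,0,0.8,0,0,0,0],[0.5,0,0,0,0,0,0],[0.5,0,0.2,0,0,0,0],[1,0,0,0,0,0,0],[1,0,0,0,0,0,0],[1,0,0,0,0,0,0]]]' 25 && python3 -m creep '[[[1,0,0,0,0,0,0],[1,0,0,0,0,0,0],[1,0,0,0,0,0,0],[1,0,0,0,0,0,0],[1,0,0,0,0,0,0],[1,0,0,0,0,0,0],[1,0,0,0,0,0,0],[1,0,0,0,0,0,0]]]' && python3 -c "
from h import *
go((.5467,.0352,.140),1.2)"
```

```text
t: 46.75
tool_pos: [0.5459, 0.0353, 0.1378]
orientation: [-1.567, -0.013, 0.017]
force: [0.1, -0.2, -0.8]
opening: 0.027
t: 47.55
tool_pos: [0.5463, 0.0354, 0.1386]
orientation: [-1.567, -0.014, 0.016]
force: [-0.8, -0.2, -0.9]
opening: 0.0173
t 47.55 tcp [0.5463 0.0354 0.1386] xax [ 1.     0.019 -0.001] yax [-0.001  0.003 -1.   ] zax [-0.019  1.     0.003] F [-0.8 -0.2 -0.9] op 0.0173
shift cm tool [ 0.04 -0.14 -0.02]
turn deg tool [-0.19 -0.12 -0.08]
```

```bash
python3 -m creep '[[[1,0,-0.5,0,0,0,0],[1,0,-1.5,0,0,0,0],[1,0,-1.5,0,0,0,0],[1,0,-1.5,0,0,0,0],[1,0,-1,0,0,0,0],[1,0,0,0,0,0,0],[1,0,0,2,0,0,0],[1,0,0,1.6,0,0,0]]]' 25 && python3 -m creep '[[[1,0,0,0,0,0,0],[1,0,0,0,0,0,0],[1,0,0,0,0,0,0],[1,0,0,0,0,0,0],[1,0,0,0,0,0,0],[1,0,0,0,0,0,0],[1,0,0,0,0,0,0],[1,0,0,0,0,0,0]]]' && python3 - <<'E'
from h import *
go((.5450,.0738,.19),1.2)
for n in('scene','side','wrist'):
    c=cam(n); P=cloud(c)
    if n=='side': cv2.imwrite('pics/s9.png',cv2.resize(cv2.cvtColor(c['frame'],cv2.COLOR_RGB2BGR)[140:230,260:360],None,fx=6,fy=6,interpolation=cv2.INTER_CUBIC))
    k=(P[...,2]>.135)&(P[...,2]<.168)&(abs(P[...,0]-.545)<.02)&(abs(P[...,1]-.074)<.02); q=P[k]
    if len(q): print(n,len(q),'shaft', np.round(q.mean(0),4),np.round(q.min(0),4),np.round(q.max(0),4))
    k=(P[...,2]>.117)&(P[...,2]<.127)&(abs(P[...,0]-.545)<.02)&(P[...,1]>.055)&(P[...,1]<.13); q=P[k]
    if len(q): print(n,len(q),'bar',np.round(q.min(0),4),np.round(q.max(0),4))
E
```

```text
t: 48.35
tool_pos: [0.5474, 0.0702, 0.2077]
orientation: [-1.568, -0.016, 0.009]
force: [0.2, 1.3, -0.3]
opening: 0.0176
t: 49.15
tool_pos: [0.5464, 0.0702, 0.2059]
orientation: [-1.569, -0.015, 0.013]
force: [-0.6, -0.3, -1.1]
opening: 0.0176
t 49.15 tcp [0.5464 0.0702 0.2059] xax [1.    0.018 0.001] yax [ 0.001  0.002 -1.   ] zax [-0.018  1.     0.002] F [-0.6 -0.3 -1.1] op 0.0176
shift cm tool [-0.13  1.59  0.36]
turn deg tool [-0.1  -0.19  0.06]
scene 30 shaft [0.5445 0.0718 0.1569] [0.5409 0.0675 0.1469] [0.5486 0.075  0.1664]
scene 132 bar [0.5271 0.0551 0.1171] [0.5645 0.1293 0.1221]
side 42 shaft [0.5453 0.0721 0.1574] [0.5412 0.0686 0.1463] [0.5493 0.0754 0.1678]
side 152 bar [0.5266 0.055  0.1171] [0.5643 0.1071 0.1237]
wrist 127 shaft [0.5457 0.0729 0.1581] [0.5411 0.0697 0.1477] [0.5507 0.0742 0.1677]
wrist 1866 bar [0.5272 0.055  0.1171] [0.5644 0.13   0.1234]
```

View pics/s9.png

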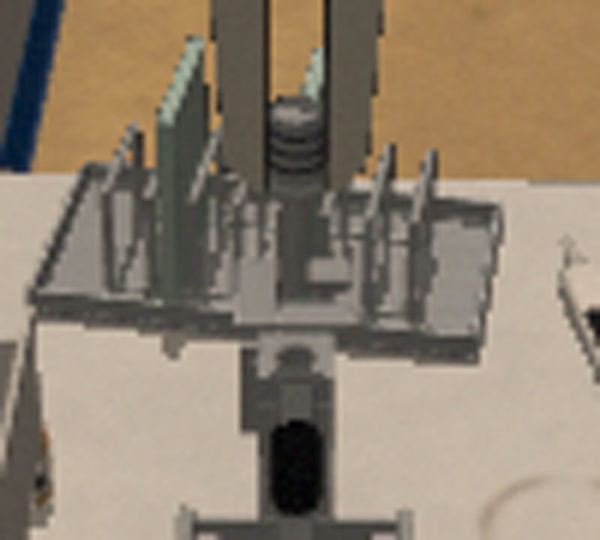

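The pin hangs at (297,150–300), the bar's hole with open bore shows at (296,355) in the crop, i.e. pixel (309.3,199.2). Locate the hole's centre and the shaft's in the same views.

```bash
python3 - <<'E'
from h import *
for n in('side','wrist','scene'):
    c=cam(n); P=cloud(c)
    if n=='side': print('hole by ray',onz(c,309.3,199.2,.122))
    q=P[(P[...,2]>.1175)&(P[...,2]<.127)]
    xs=np.arange(.522,.57,.002); ys=np.arange(.056,.096,.002); H=np.histogram2d(q[:,1],q[:,0],[ys,xs])[0]
    print(n,'x0 .522')
    for y,r in zip(ys,H): print(round(y+.001,3),''.join('#' if a>0 else '.' for a in r))
    # shaft axis: fit from columns: x extent mid at 10 mm diameter
    k=(P[...,2]>.13)&(P[...,2]<.168)&(abs(P[...,0]-.545)<.02)&(abs(P[...,1]-.072)<.02)
    q=P[k]
    o=-c['R'].T@c['t']; v=o[:2]-[.545,.072]; v/=np.linalg.norm(v); w=np.array([-v[1],v[0]]); a=q[:,:2]@w; b=q[:,:2]@v
    ctr=w*(a.min()+a.max())/2+v*(np.percentile(b,95)-.005); print('shaft centre est',ctr,'width',np.ptp(a))
E
```

```text
hole by ray [0.54437657 0.0745484  0.122     ]
side x0 .522
0.057 ...#.........#....#.##.
0.059 .....................#.
0.061 .....##......#.........
0.063 .......######.#.#......
0.065 .....#.....#...#.#.....
0.067 ......#.###.##.###.....
0.069 .....#####...####......
0.071 .....#..#.....#..#.....
0.073 ......##.......###.....
0.075 .....###......#........
0.077 .....#..#......###.....
0.079 ......##.##..###.......
0.081 .......##.......#......
0.083 .....#...##.####.......
0.085 .....#####.#..####.....
0.087 .....##.##########.....
0.089 ......#....####........
0.091 .........##.##.........
0.093 ..........#.#.#........
shaft centre est [0.54525819 0.06927815] width 0.00811935771265715
wrist x0 .522
0.057 ...................###.
0.059 .......................
0.061 .....####.....####.....
0.063 .....#####....####.....
0.065 .....#############.....
0.067 .....#############.....
0.069 .....#####...#####.....
0.071 ....#####.....####.....
0.073 ....#####.....####.....
0.075 ....#####.....####.....
0.077 ....#####.....####.....
0.079 ....#######.######.....
0.081 ....##############.....
[... 200 characters left out ...]
.54589311 0.06904114] width 0.009579518644957097
scene x0 .522
0.057 .....#...#........#...#
0.059 .......................
0.061 ......#.#..#..#.##.....
0.063 .........#..#...#.#....
0.065 ......#.##..##.#.......
0.067 ................#......
0.069 .....#.#.#...#.#.##....
0.071 ......#.......#.#......
0.073 .......#........#......
0.075 .....#.#.......##......
0.077 ........##.......#.#...
0.079 .....##....#..#.#......
0.081 .....##....#...........
0.083 ....#..#....#...#.#....
0.085 .....#.###.###.##.#....
0.087 ..........#...##.#.....
0.089 ...........##..........
0.091 .........#...#.........
0.093 .........#.............
shaft centre est [0.5470635  0.06920387] width 0.007282965067699154
```

```bash
python3 -m creep '[[[1,-0.08,0,0.46,0,0,0],[1,0,0,0,0,0,0],[1,0,0.6,0,0,0,0],[1,0,0.6,0,0,0,0],[1,0,0.5,0,0,0,0],[1,0,0,0,0,0,0],[1,0,0,0,0,0,0],[1,0,0,0,0,0,0]]]' 25 && python3 -c "
from h import *
go((.5455,.0748,.185),1.2)
for n in ('side','wrist'):
    c=cam(n); P=cloud(c); k=(P[...,2]>.127)&(P[...,2]<.15)&(abs(P[...,0]-.545)<.015)&(abs(P[...,1]-.075)<.015); q=P[k]
    o=-c['R'].T@c['t']; v=o[:2]-[.545,.072]; v/=np.linalg.norm(v); w=np.array([-v[1],v[0]]); a=q[:,:2]@w; b=q[:,:2]@v
    print(n,len(q),'shaft',w*(a.min()+a.max())/2+v*(np.percentile(b,95)-.005))
"
```

```text
t: 50.25
tool_pos: [0.5449, 0.0756, 0.1865]
orientation: [-1.569, -0.014, 0.015]
force: [0.2, -0.1, -0.6]
opening: 0.0174
t 50.25 tcp [0.5449 0.0756 0.1865] xax [ 1.     0.018 -0.   ] yax [-0.     0.002 -1.   ] zax [-0.018  1.     0.002] F [ 0.2 -0.1 -0.6] op 0.0174
shift cm tool [ 0.06  0.15 -0.08]
turn deg tool [-0.1  -0.16 -0.02]
side 42 shaft [0.54504009 0.07470127]
wrist 132 shaft [0.54441896 0.07428249]
```

```bash
python3 -m creep '[[[1,0.02,0.3,-0.05,0,0,0],[1,0,0.5,0,0,0,0],[1,0,0.5,0,0,0,0],[1,0,0,0,0,0,0],[1,0,0,0,0,0,0],[1,0,0,0,0,0,0],[1,0,0,0,0,0,0],[1,0,0,0,0,0,0]]]' 25 && python3 -c "
from h import *
go((.545,.075,.139),1.2)"
```

```text
t: 51.15
tool_pos: [0.5455, 0.075, 0.173]
orientation: [-1.569, -0.015, 0.014]
force: [0.3, -0.5, -1.7]
opening: 0.0173
t 51.15 tcp [0.5455 0.075  0.173 ] xax [1.    0.018 0.001] yax [ 0.001  0.002 -1.   ] zax [-0.018  1.     0.002] F [ 0.3 -0.5 -1.7] op 0.0173
shift cm tool [-0.05  3.4  -0.01]
turn deg tool [-0.1  -0.16  0.05]
```

```bash
python3 -m creep '[[[1,0,0.5,0,0,0,0],[1,0,0.6,0,0,0,0],[1,0,0.6,0,0,0,0],[1,0,0.6,0,0,0,0],[1,0,0.5,0,0,0,0],[1,0,0,0,0,0,0],[1,0,0,0,0,0,0],[1,0,0,0,0,0,0]]]' 25 && python3 -c "
from h import *
go((.545,.075,.139),1.2)"
```

```text
t: 51.95
tool_pos: [0.5451, 0.0751, 0.1417]
orientation: [-1.569, -0.014, 0.015]
force: [-0.1, -0.4, -0.5]
opening: 0.0174
t 51.95 tcp [0.5451 0.0751 0.1417] xax [ 1.     0.018 -0.   ] yax [-0.     0.002 -1.   ] zax [-0.018  1.     0.002] F [-0.1 -0.4 -0.5] op 0.0174
shift cm tool [-0.01  0.27 -0.01]
turn deg tool [-0.1  -0.16 -0.02]
```

Pin is in the bore. Seat it, let go, and withdraw upward.

```bash
python3 -m creep '[[[1,0,0.2,0,0,0,0],[1,0,0.05,0,0,0,0],[1,0,0,0,0,0,0],[0.5,0,0,0,0,0,0],[0.5,0,0,0,0,0,0],[0.5,0,0,0,0,0,0],[0.5,0,-1.5,0,0,0,0],[0.5,0,-4,0,0,0,0]]]' 25 && python3 -m creep '[[[0.5,0,-4,0,0,0,0],[0.5,-4,0,0,0,0,0],[0.5,-4,0,0,0,0,0],[0.5,-3,0,0,0,0,0],[0.5,0,0,0,0,0,0],[0.5,0,0,0,0,0,0],[0.5,0,0,0,0,0,0],[0.5,0,0,0,0,0,0]]]' && python3 - <<'E'
from h import *
st()
for n in('side','scene'):
    c=cam(n); P=cloud(c)
    if n=='side': cv2.imwrite('pics/s10.png',cv2.resize(cv2.cvtColor(c['frame'],cv2.COLOR_RGB2BGR)[130:310,200:430],None,fx=3.4,fy=3.4,interpolation=cv2.INTER_CUBIC))
    for nm,x,y,z0,z1,r in (('pin top',.5445,.074,.146,.165,.025),('knob',.543,.154,.13,.158,.025),('slabA',.5985,-.143,.065,.11,.045),('slabB',.5435,-.138,.065,.11,.045)):
        k=(P[...,2]>z0)&(P[...,2]<z1)&(abs(P[...,0]-x)<min(r,.025))&(abs(P[...,1]-y)<r); q=P[k]
        if len(q): print(n,nm,len(q),np.round(q.mean(0),4),np.round(q.min(0),4),np.round(q.max(0),4))
E
```

```text
t: 52.75
tool_pos: [0.542, 0.0748, 0.1911]
orientation: [-1.569, -0.007, 0.022]
force: [0.3, -0.2, 0.3]
opening: 0.046
t: 53.55
tool_pos: [0.4362, 0.0729, 0.2496]
orientation: [-1.568, -0.024, 0.004]
force: [-0.4, 0.5, 0.2]
opening: 0.0468
t 53.55 tcp [0.4362 0.0729 0.2496] xax [1.    0.018 0.012] yax [ 0.012  0.002 -1.   ] zax [-0.018  1.     0.002] F [-0.4  0.5  0.2] op 0.0468
side pin top 52 [0.5448 0.0763 0.1501] [0.537  0.0644 0.1462] [0.5531 0.0841 0.1539]
side knob 117 [0.543  0.1572 0.1452] [0.5355 0.1472 0.1301] [0.5506 0.162  0.1544]
side slabA 137 [ 0.5991 -0.1375  0.0862] [ 0.5906 -0.1811  0.0653] [ 0.6072 -0.11    0.0994]
side slabB 122 [ 0.5446 -0.1301  0.0874] [ 0.5356 -0.1753  0.0651] [ 0.5522 -0.1041  0.1002]
scene pin top 30 [0.5438 0.0764 0.1495] [0.5363 0.0652 0.1464] [0.5543 0.0828 0.1521]
scene knob 76 [0.5405 0.1559 0.1435] [0.535  0.1467 0.1301] [0.5534 0.1622 0.1533]
scene slabA 204 [ 0.5983 -0.1435  0.0821] [ 0.5915 -0.1807  0.0653] [ 0.6105 -0.1106  0.0988]
scene slabB 225 [ 0.5436 -0.1375  0.0827] [ 0.5357 -0.1767  0.0651] [ 0.5549 -0.1051  0.098 ]
```

View pics/s10.png

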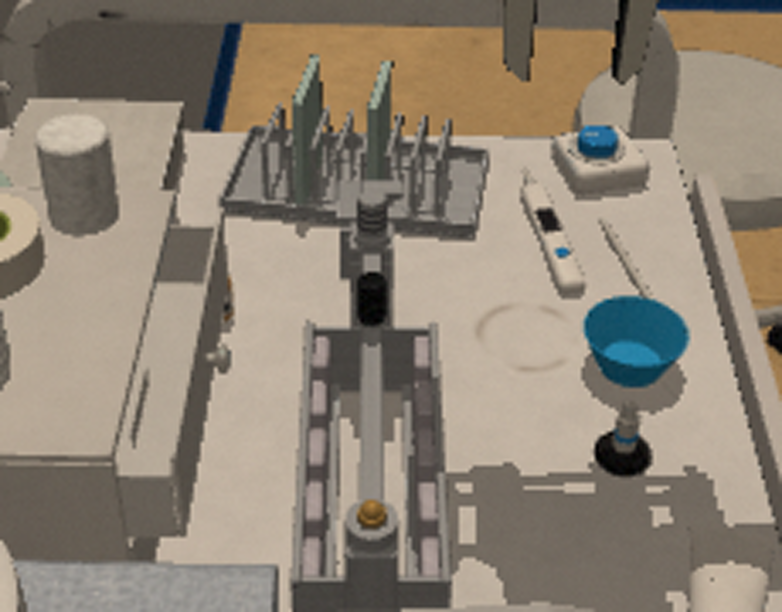

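Final view: the pin stands in the bore at (372,212), knob (371,298), bar closed over the empty slots, both slabs upright in the rack, bystanders in place. Handing in.

```bash
python3 -c "
from plant import robot
print(robot.close_job())"
```

```text
the job is handed in; nothing more can be done
None
```

I finished the whole task and handed the job in at about 54 s of the 210 s allowed. No verdict came back, so the results below are my own last camera checks.

**What I did:** I drew the pin and parked it in the notch, then swung the bar open to about 85° (1.48 rad). Only two slabs were present; I stood them in gaps 6 and 3 of the rack. I then swung the bar back against its stop and dropped the pin home.

**Last checks:**
- **Pin:** it is upright, with its top at about 152–154 mm (152 mm expected when locked). Its position is about (0.545, 0.074), within about 1 mm of the bore.
- **Bar:** the knob is back at its starting position to within about 0.5 mm, so the bar is closed.
- **Slabs:** both stand upright between the hoops, with top edges at about 98–100 mm (98 mm expected on the rack floor). Their middles are close to the rack's middle line.
- **Bystanders:** those in view stand where they were in the first picture. I did not measure them, and the vials behind the carrier are mostly hidden in the last view.

**What went wrong or disagreed:**
- While I carried the first slab the arm sagged, and the slab seems to have brushed the parked pin. It shifted about 2.5 mm but stayed upright within the notch.
- Two later rack measurements were off because the placed slab blocked the view. One side-view fit was plainly wrong, so I used the earlier fit, on which both cameras agreed.

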